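Strip the press stack after a power-module contact test

ROBOT

A 6-joint arm with a two-finger parallel gripper is mounted at the origin on the work surface. World frame = base frame: x ahead of the robot, y to its left, z up, the work surface at z = 0. Lengths are in m, angles in rad, forces in N, time in s.
With the tool pointing down it reaches from about 0.225 to 0.875 m from the base axis. Payload 3.4 kg.
Tool frame: the origin (TCP) lies at the very end of the fingers, on their centre line; the grasp point (between the pads) lies behind it (manip.grasp_offset is the z of the grasp point in the tool frame, in m); z points along the fingers, y is the line along which they close (so a half turn about z gives the same grasp; the last joint's range is limited). The gripper opens to 85 mm and grips with 20 to 120 N. Pads are 22 mm wide; open, the fingers measure 114 mm over their backs; the gripper's body (76 mm by 85 mm) begins 54 mm behind the grasp point. The pads swing forward as they close: fully open they stand 13 mm farther back than shut.
Start: joints at [-0.121, 0.276, 1.505, -0, 1.361, -0.121], TCP at [0.575, -0, 0.231] pointing down, gripper open.
Joint ranges: [-2.89, 2.89], [-0.75, 2.08], [0.22, 2.7], [-1.18, 4.32], [0.11, 2.71], [-2.7, 2.7]. Speed limits (rad/s): [2.57, 2.57, 3.14, 3.14, 3.14, 3.14].

INTERFACE

Orientations are given as a unit quaternion [w, x, y, z].
In Python, from rig import manip gives the robot as it stands.
- The arm moves only by the shell command python3 -m pendant 'ROWS' [FORCE]. ROWS is JSON, a list of rows, each an object of numbers: "dx", "dy", "dz": the shift along the tool's x, y, z in m; "rx", "ry", "rz": the turn, a rotation vector about the tool's x, y, z in degrees; "hand": the finger opening in m, from 0 to 0.0854. In form: [{"dx": .., "dy": .., "dz": .., "rx": .., "ry": .., "rz": .., "hand": ..}, ...]. A call has 1 to 12 rows; each row shifts and turns the commanded pose from where the row before left it, along the tool's axes as they then stand; what a row does not reach is not made up. A row lasts 1/12 s, in which the tool goes at most 41.7 mm and 7.16 degrees, less where a joint would pass 70% of its speed; a pose out of reach is approached as far as the arm can. A call is refused whole if a number of a shift passes 0.0417 or a number of a turn 7.16, either way. A call with a gripper value outside its range is refused whole. The fingers move at their own pace and stop on an object; FORCE is the grip in N (left out, the last holds). Time passes only in rows, so rows that do not move let the fingers close. It gives the time, the measured TCP pose, the force, the opening and the grip force at its end, in the units of the state.
- manip.get_state(): the state, without advancing time (a new reading comes with each control period).
- manip.get_image(name): name is "scene" or "side" or "wrist"; returns a dict with "frame" (420x560x3 uint8, red, green, blue), "fx", "fy", "cx", "cy" (pixels), "position" and "attitude" of the camera in the world; the wrist camera has in their place "mount" (4x4, takes a point from camera to tool coordinates, whose origin is the TCP and whose axes are the flange's). Camera axes: x right, y up, looking along -z (the intrinsics and any distortion apply to the point x, -y, -z); pixel columns grow to the right and rows downward; lengths in m; the calibration is good to about 2 mm. The wrist camera is an equidistant fisheye: a pixel r from the principal point sees the ray r / f radians off the axis. A picture is of the moment at which its call begins: read the wrist's pose just before it. There is no depth.
- manip.sign_off(): hands the job in; it is judged then, once.
The state is a dict: "clock": time; "qpos": joint angles; "qd": joint speeds; "effort": joint torques, N m; "position": TCP position; "ee_rot": TCP orientation; "contact_force": force on the tool from outside, world axes, zero at the start; "moment": the same for the moment, N m; "width": finger opening in m; "gripper_force": force on a finger pad.
Only numpy, scipy, OpenCV 4.12 (cv2) and the standard library are available. Lean on these libraries where they do the work, as an engineer would, in place of code of your own. Each camera call takes 0.05 s, during which the arm holds its last target. There are 200 camera calls.

TASK

The contact test is finished: take the press stack on the heat sink apart from the top down, putting each part in its place before lifting the next. Stand the brass weight in the empty recess of the wooden weight stand, lay the white pressure block flat in the small tray and the black power module flat in the big tray, and lay the bare copper plate centred lengthwise across both rubber bars of the plate rest. Set each part down gently without dropping it, and never tip one over.

Things in the scene. Friction and masses are not known exactly. Their poses are not given: they have to be found in the camera images.
- heatsink: black finned heat sink, fixed, 150 x 116 x 40 mm (x, y, z), flat top; origin at the centre of its underside. The stack stands loose on it, centred within about 8 mm and turned with it within about 0.2 rad; from the bottom up: copper plate, module, pressure block, weight. The heat sink with its stack and the four places swap spots from start to start
- spreader: bare copper heat-spreader plate, lowest part of the stack, 110 x 56 x 12 mm (x, y, z), about 0.66 kg; origin at the centre of its underside, x along its length
- module: power module: metal base plate 92 x 44 x 4 mm (x, y, z) under a black plastic housing, 22 mm high over all; its flat crown, 56 mm along x and the full 44 mm along y, reaches z = 22 mm, the end ledges with metal screw terminals 18 mm; 0.16 kg. The long sides are flush: grip across the 44 mm. Origin at the centre of its underside, x along its length
- pressblock: white plastic pressure block, 50 x 36 x 20 mm (x, y, z), about 0.08 kg; origin at the centre of its underside. It lies on the module's crown
- weight: brass knob weight on top of the stack: round body 32 mm across and 34 mm high, then a narrow neck and a knob 19 mm across, 52 mm high over all, about 0.27 kg; origin at the centre of its underside, z up its axis. It stands on the pressure block
- weightstand: wooden weight stand, fixed block 112 x 64 x 24 mm (x, y, z), origin at the centre of its underside. The empty round recess, 48 mm across and 8 mm deep (floor at z = 16 mm), is centred at x = -22 mm, y = 0. Two smaller brass weights (22 and 16 mm across) at x = +33 mm, y = +15 and -16 mm, reaching z = 60 mm, belong to the stand
- smalltray: small shallow light grey plastic tray, fixed; 78 x 64 mm outside, 72 x 58 mm inside (x, y), floor at z = 3 mm, rim at z = 9 mm; origin at the centre of its underside. Place of the white pressure block
- bigtray: big shallow light grey plastic tray, fixed; 120 x 72 mm outside, 114 x 66 mm inside (x, y), floor at z = 3 mm, rim at z = 9 mm; origin at the centre of its underside. Place of the power module, its length along the tray's x (either way round)
- platerest: plate rest, fixed: aluminium foot 100 x 44 x 4 mm with two black rubber bars, 14 mm wide, 44 mm long along y, centred at x = -30 and +30 mm, flat tops at z = 24 mm; origin at the centre of its underside. The copper plate lies on both bars, its length along the rest's x (either way round), overhanging the bars 6 mm at each side in y
Mind the look-alikes: they are no part of the job. What is meant by the pressblock is not pink, and is the larger of those in its own colour.

How it is judged:
By the outcome, as a careful person would: the job done as asked, in the order asked, and still so for the second after the job is handed in, with the robot touching nothing.
It also fails if it takes over 102 s, if anything falls off the work surface, if the arm or the gripper's body presses on something with over 40 N, if the wrist force passes 120 N, or if a joint passes its speed limit or range.

## Working session

There is one attempt and no reset: what is moved stays moved. The work goes in short steps, Python scripts to look and compute and a shell command to move; the robot and the scene stay as the last step left them, time stands still between calls to the robot, and variables do not carry over. Pictures are saved under pics/ and viewed, at most 14 in all, crops included, and the job is handed in when it is done.

```bash
ls; mkdir -p pics; python3 - <<'E'
from rig import manip
import cv2,json,numpy as np
print(manip.get_state(), manip.grasp_offset)
for n in ("scene","side","wrist"):
    im=manip.get_image(n); cv2.imwrite(f"pics/{n}0.png",im["frame"][:,:,::-1])
    print(n,{k:(np.array(v).round(4).tolist()) for k,v in im.items() if k!="frame"})
E
```

```text
pics
{'clock': 0.0, 'qpos': array([-1.20989807e-01,  2.76567480e-01,  1.50612476e+00,  5.19318676e-06,
        1.36065696e+00, -1.20998180e-01]), 'qd': array([ 0.00029761, -0.00090443, -0.00117664,  0.00043433,  0.00030597,
       -0.00191891]), 'effort': array([ 6.20495921e-04, -4.16768074e+01, -2.45808578e+01, -1.52056768e-04,
        1.11346930e-02,  1.69860516e-05]), 'position': array([5.74488782e-01, 6.44928633e-05, 2.30458713e-01]), 'ee_rot': array([-6.93015163e-04,  7.07103933e-01,  7.07109084e-01, -5.39534862e-04]), 'contact_force': array([0.29661741, 0.52188338, 0.76070989]), 'moment': array([0.02224208, 0.01898128, 0.02774852]), 'gripper_force': 0.0, 'width': 0.08521923447666191} -0.0187
scene {'fx': 386.6729, 'fy': 386.6729, 'cx': 280.8271, 'cy': 206.8827, 'position': [1.2251, -0.276, 0.5884], 'attitude': [0.7083, 0.3701, 0.2785, 0.5326]}
side {'fx': 439.9224, 'fy': 439.9224, 'cx': 281.7093, 'cy': 197.5202, 'position': [0.1061, -0.6625, 0.7535], 'attitude': [0.871, 0.3893, -0.1117, -0.278]}
wrist {'fx': 325.1923, 'fy': 325.1923, 'cx': 285.156, 'cy': 211.8302, 'mount': [[-0.0006, 0.9628, 0.2701, 0.0688], [1.0, 0.0007, -0.0001, 0.0006], [-0.0003, 0.2701, -0.9628, -0.143], [0.0, 0.0, 0.0, 1.0]]}
```

View pictures.

View pics/scene0.png

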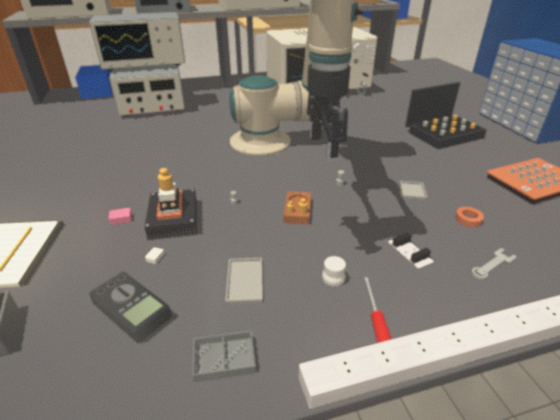

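View pics/side0.png

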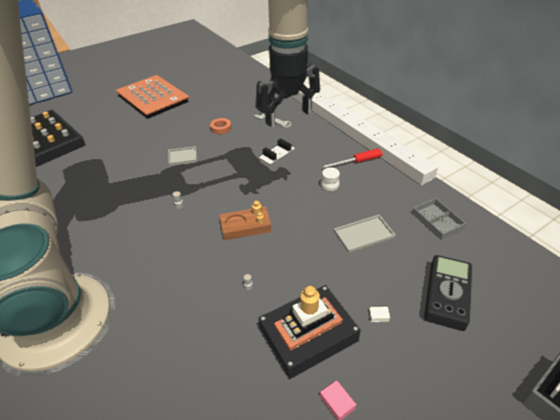

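View pics/wrist0.png

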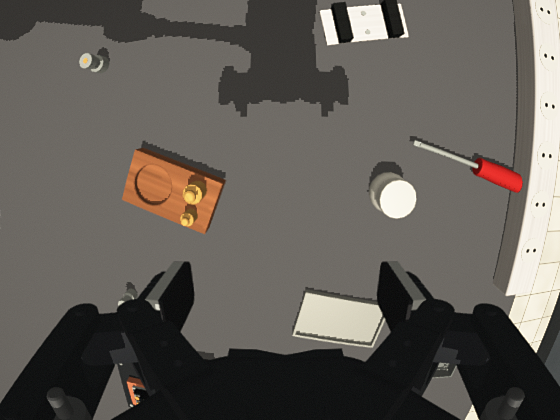

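```bash
cat > lib.py <<'E'
import numpy as np, cv2
from scipy.spatial.transform import Rotation as R
from rig import manip
def rot(q): return R.from_quat([q[1],q[2],q[3],q[0]])
class Cam:
    def __init__(s,name,save=None):
        st=manip.get_state(); im=manip.get_image(name); s.im=im; s.wr=name=="wrist"
        if save: cv2.imwrite("pics/"+save,im["frame"][:,:,::-1])
        if s.wr:
            T=np.eye(4); T[:3,:3]=rot(st["ee_rot"]).as_matrix(); T[:3,3]=st["position"]
            M=T@np.array(im["mount"]); s.R=M[:3,:3]; s.p=M[:3,3]
        else: s.R=rot(im["attitude"]).as_matrix(); s.p=np.array(im["position"])
    def ray(s,u,v):
        a=np.array([(u-s.im["cx"])/s.im["fx"],(v-s.im["cy"])/s.im["fy"]])
        if s.wr:
            r=np.hypot(*a)+1e-12; d=np.array([a[0]/r*np.sin(r),-a[1]/r*np.sin(r),-np.cos(r)])
        else: d=np.array([a[0],-a[1],-1])
        return s.R@d
    def at(s,u,v,z):
        d=s.ray(u,v); return s.p+d*(z-s.p[2])/d[2]
    def px(s,P):
        c=s.R.T@(np.asarray(P)-s.p); x,y,z=c[0],-c[1],-c[2]
        if s.wr:
            h=np.hypot(x,y); t=np.arctan2(h,z); x,y=x/h*t,y/h*t
        else: x,y=x/z,y/z
        return np.array([s.im["cx"]+s.im["fx"]*x,s.im["cy"]+s.im["fy"]*y])
def tri(*obs):
    A=np.zeros((3,3));b=np.zeros(3)
    for c,u,v in obs:
        d=c.ray(u,v);d/=np.linalg.norm(d);Q=np.eye(3)-np.outer(d,d);A+=Q;b+=Q@c.p
    return np.linalg.solve(A,b)
def crop(c,u,v,w,h,k,name):
    f=c.im["frame"][max(v-h,0):v+h,max(u-w,0):u+w,::-1]
    cv2.imwrite("pics/"+name,cv2.resize(f,None,fx=k,fy=k,interpolation=cv2.INTER_CUBIC))
def pose(c,pix,z):
    """corners in cyclic order at height z -> centre, side lengths, yaw of each pair of sides"""
    P=np.array([c.at(u,v,z)[:2] for u,v in pix]); e=np.roll(P,-1,0)-P
    print("ctr",P.mean(0).round(4),"sides",np.hypot(*e.T).round(4),"yaw deg",np.degrees(np.arctan2(e[:,1],e[:,0])).round(1))
E
python3 - <<'E'
from lib import *
s=Cam("side"); c=Cam("scene"); w=Cam("wrist")
print("knob top",tri((s,310,291),(c,165,172)))
pose(s,[(169,150),(195,148),(197,162),(169,164)],.009)
pose(s,[(334,232),(377,216),(396,234),(354,251)],.009)
pose(s,[(412,214),(434,201),(465,220),(443,237)],.01)
print("heatsink");pose(s,[(260,325),(324,288),(358,329),(290,370)],.04)
print("stand top wrist");pose(w,[(137,149),(226,184),(208,234),(123,200)],.024)
print("bigtray? wrist");pose(w,[(307,288),(386,304),(375,347),(293,335)],.009)
print("recess",w.at(153,184,.024), "rest bars", w.at(342,22,.024),w.at(393,17,.024))
crop(s,320,320,80,60,5,"c1.png")
E
```

```text
knob top [ 0.38777869 -0.31783723  0.1369077 ]
ctr [0.4351 0.3305] sides [0.0745 0.0684 0.0772 0.0672] yaw deg [ -29.  -111.9  150.3   65.9]
ctr [ 0.6478 -0.1932] sides [0.1183 0.0684 0.1132 0.0702] yaw deg [ -9.7 -95.1 170.9  88.9]
ctr [ 0.8199 -0.2583] sides [0.0777 0.0871 0.0843 0.0926] yaw deg [   0.   -85.4 -176.1   90.4]
heatsink
ctr [ 0.3823 -0.324 ] sides [0.1467 0.1061 0.1453 0.1016] yaw deg [ -1.7 -93.7 176.5  87.1]
stand top wrist
ctr [ 0.4449 -0.0055] sides [0.1136 0.0636 0.114  0.0654] yaw deg [ -22.3 -112.5  158.5   67.2]
bigtray? wrist
ctr [ 0.6517 -0.1865] sides [0.1124 0.0754 0.1235 0.0774] yaw deg [-14.8 -94.2 166.7  77.3]
recess [0.42236883 0.00417919 0.024     ] rest bars [0.63669087 0.18312679 0.024     ] [0.69514284 0.19521478 0.024     ]
```

View pics/c1.png

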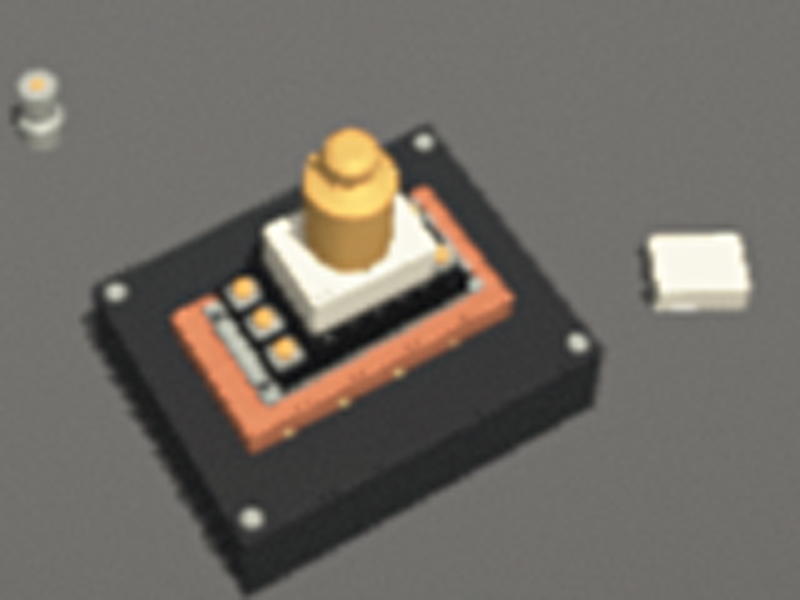

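```bash
python3 -m pendant '[{"dx":-0.0375,"dy":-0.0145},{"dx":-0.0375,"dy":-0.0145},{"dx":-0.0375,"dy":-0.0145},{"dx":-0.0375,"dy":-0.0145},{"dx":-0.0375,"dy":-0.0145},{"dx":-0.0375,"dy":-0.0145},{"dx":-0.0375,"dy":-0.0145},{"dx":-0.0375,"dy":-0.0145},{"dx":-0.0375,"dy":-0.0145},{"dx":-0.0375,"dy":-0.0145},{"dx":-0.0375,"dy":-0.0145},{"dx":-0.0375,"dy":-0.0145}]' && python3 -m pendant '[{},{},{}]' && python3 - <<'E'
from lib import *
w=Cam("wrist"); cv2.imwrite("pics/w1.png",cv2.resize(w.im["frame"][:,:,::-1],(800,600),interpolation=cv2.INTER_CUBIC))
print(w.px([.385,-.32,.146]))
E
```

```text
invalid input
```

```bash
python3 -c "
from rig import manip; s=manip.get_state(); print(s['clock'],s['position'])"; python3 -m pendant '[{"dx":-0.0375,"dy":-0.0145,"dz":0,"rx":0,"ry":0,"rz":0,"hand":0.085}]'
```

```text
0.3 [5.74861126e-01 1.81254691e-05 2.31032099e-01]
clock: 0.38
position: [0.5627, -0.0328, 0.2311]
ee_rot: [-0.001, 0.705, 0.709, 0.003]
contact_force: [0.7, -1.6, -0.1]
width: 0.0848
gripper_force: 0.0
```

```bash
python3 -m pendant '[{"dx":-0.0375,"dy":-0.0145}]' ; python3 -m pendant '[{"dx":-0.0375,"dy":-0.0145,"hand":0.085}]'; python3 -m pendant '[{"hand":0.085}]';python3 -m pendant '[{"dx":-0.0375,"dy":-0.0145,"dz":0,"rx":0,"ry":0,"rz":0}]'
```

```text
invalid input
invalid input
invalid input
invalid input
```

```bash
python3 -m pendant '[{"dx":-0.0375,"dy":-0.0145,"dz":0,"rx":0,"ry":0,"rz":0,"hand":0.085},{"dx":-0.0375,"dy":-0.0145,"dz":0,"rx":0,"ry":0,"rz":0,"hand":0.085},{"dx":-0.0375,"dy":-0.0145,"dz":0,"rx":0,"ry":0,"rz":0,"hand":0.085},{"dx":-0.0375,"dy":-0.0145,"dz":0,"rx":0,"ry":0,"rz":0,"hand":0.085},{"dx":-0.0375,"dy":-0.0145,"dz":0,"rx":0,"ry":0,"rz":0,"hand":0.085},{"dx":-0.0375,"dy":-0.0145,"dz":0,"rx":0,"ry":0,"rz":0,"hand":0.085},{"dx":-0.0375,"dy":-0.0145,"dz":0,"rx":0,"ry":0,"rz":0,"hand":0.085},{"dx":-0.0375,"dy":-0.0145,"dz":0,"rx":0,"ry":0,"rz":0,"hand":0.085},{"dx":-0.0375,"dy":-0.0145,"dz":0,"rx":0,"ry":0,"rz":0,"hand":0.085},{"dx":-0.0375,"dy":-0.0145,"dz":0,"rx":0,"ry":0,"rz":0,"hand":0.085},{"dx":-0.0375,"dy":-0.0145,"dz":0,"rx":0,"ry":0,"rz":0,"hand":0.085}]' && python3 -m pendant '[{"dx":0,"dy":0,"dz":0,"rx":0,"ry":0,"rz":0,"hand":0.085},{"dx":0,"dy":0,"dz":0,"rx":0,"ry":0,"rz":0,"hand":0.085},{"dx":0,"dy":0,"dz":0,"rx":0,"ry":0,"rz":0,"hand":0.085}]' && python3 - <<'E'
from lib import *
w=Cam("wrist"); cv2.imwrite("pics/w1.png",cv2.resize(w.im["frame"][:,:,::-1],(800,600),interpolation=cv2.INTER_CUBIC))
print(w.px([.385,-.32,.146]),repr(w.R),w.p)
import pickle; pickle.dump(w,open("w1.pkl","wb"))
E
```

```text
clock: 1.3
position: [0.3999, -0.4517, 0.2314]
ee_rot: [0.0, 0.707, 0.707, 0.0]
contact_force: [0.9, 0.1, -0.4]
width: 0.085
gripper_force: 0.0
clock: 1.55
position: [0.4008, -0.4496, 0.2309]
ee_rot: [-0.001, 0.707, 0.707, 0.001]
contact_force: [1.1, 0.5, 0.6]
width: 0.085
gripper_force: 0.0
[261.14927408  38.63666988] array([[ 9.99998884e-01,  1.48312803e-03,  1.82479444e-04],
       [-1.47763851e-03,  9.63249235e-01,  2.68605152e-01],
       [ 2.22602646e-04, -2.68605122e-01,  9.63250351e-01]]) [ 0.40149844 -0.3810634   0.37402305]
```

View pics/w1.png

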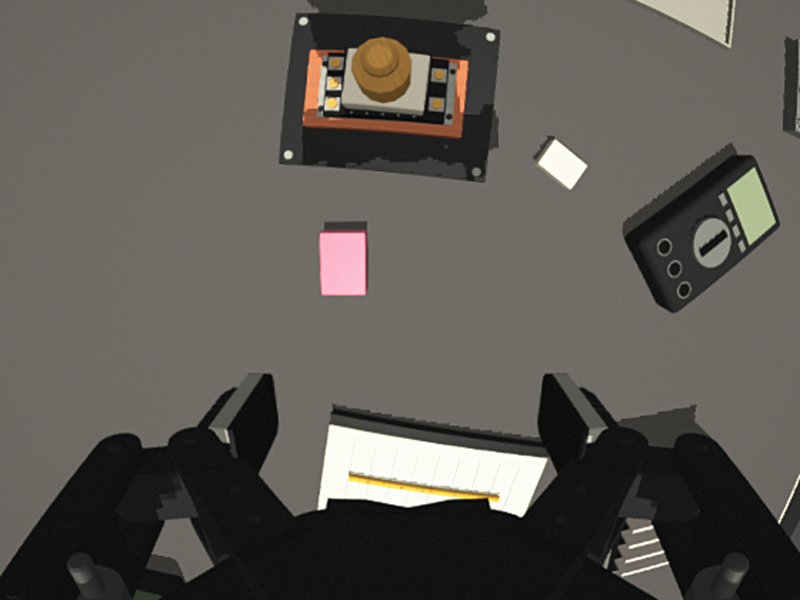

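```bash
python3 -m pendant '[{"dx":0.028,"dy":-0.005,"dz":0,"rx":0,"ry":0,"rz":0,"hand":0.085},{"dx":0.028,"dy":-0.005,"dz":0,"rx":0,"ry":0,"rz":0,"hand":0.085},{"dx":0.028,"dy":-0.005,"dz":0,"rx":0,"ry":0,"rz":0,"hand":0.085},{"dx":0,"dy":0,"dz":0,"rx":0,"ry":0,"rz":0,"hand":0.085},{"dx":0,"dy":0,"dz":0,"rx":0,"ry":0,"rz":0,"hand":0.085},{"dx":0,"dy":0,"dz":0,"rx":0,"ry":0,"rz":0,"hand":0.085},{"dx":0,"dy":0,"dz":0,"rx":0,"ry":0,"rz":0,"hand":0.085}]' && python3 - <<'E'
from lib import *
w=Cam("wrist"); s=Cam("side")
import pickle; pickle.dump(w,open("w2.pkl","wb"));pickle.dump(s,open("side.pkl","wb"))
p=w.px([.385,-.32,.09]);print(p)
u,v=p.astype(int);crop(w,u,v,100,75,4,"w2.png"); print(u-100,v-75, w.p)
E
```

```text
clock: 2.18
position: [0.3867, -0.3664, 0.2316]
ee_rot: [0.001, 0.707, 0.707, -0.0]
contact_force: [-0.3, 0.5, 0.3]
width: 0.0851
gripper_force: 0.0
[282.31433306 148.23176707]
182 73 [ 0.38716216 -0.29744316  0.37454394]
```

View pics/w2.png

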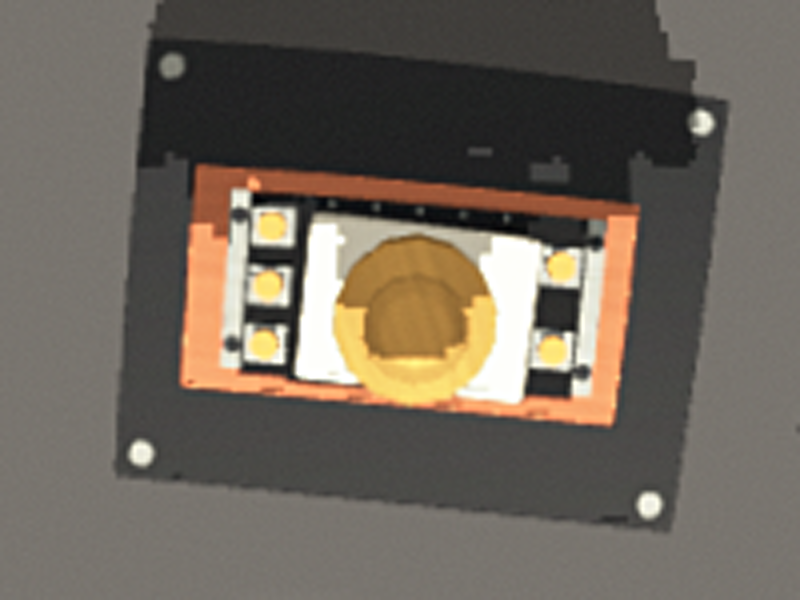

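```bash
python3 - <<'E'
from lib import *
import pickle; w=pickle.load(open("w2.pkl","rb")); s=pickle.load(open("side.pkl","rb"))
f=lambda L:[(182+u/4,73+v/4) for u,v in L]
pose(w,f([(153,40),(729,100),(670,530),(118,475)]),.04)
pose(w,f([(193,165),(638,206),(615,425),(182,386)]),.052)
pose(w,f([(312,212),(542,240),(522,402),(297,378)]),.094)
pose(w,f([(232,188),(606,216),(586,398),(220,368)]),.056)
print(w.at(*f([(415,318)])[0],.146),w.at(*f([(414,320)])[0],.128))
print(tri((w,*f([(415,318)])[0]),(s,310,291)))
for P in ([.385,-.32,.146],): print(s.px(P))
E
```

```text
ctr [ 0.389  -0.3197] sides [0.1486 0.1154 0.1489 0.1152] yaw deg [ -5.8 -96.  174.1  83.8]
ctr [ 0.3862 -0.3212] sides [0.1104 0.0557 0.11   0.0557] yaw deg [ -5.3 -94.6 174.7  85.8]
ctr [ 0.3887 -0.3212] sides [0.0496 0.0357 0.0493 0.0363] yaw deg [ -6.9 -96.2 173.8  84.2]
ctr [ 0.3872 -0.3203] sides [0.0913 0.0455 0.0912 0.0447] yaw deg [ -4.3 -95.1 175.2  85.1]
[ 0.38783399 -0.31858315  0.146     ] [ 0.38769778 -0.32063057  0.128     ]
[ 0.38751489 -0.31905604  0.13828969]
[309.49778195 289.33877591]
```

```bash
python3 -m pendant '[{"dx":0.0235,"dy":0.0005,"dz":0,"rx":0,"ry":0,"rz":0,"hand":0.085},{"dx":0.0235,"dy":0.0005,"dz":0,"rx":0,"ry":0,"rz":0,"hand":0.085},{"dx":0,"dy":0,"dz":0,"rx":0,"ry":0,"rz":7,"hand":0.085},{"dx":0,"dy":0,"dz":0,"rx":0,"ry":0,"rz":7,"hand":0.085},{"dx":0,"dy":0,"dz":0,"rx":0,"ry":0,"rz":7,"hand":0.085},{"dx":0,"dy":0,"dz":0,"rx":0,"ry":0,"rz":7,"hand":0.085},{"dx":0,"dy":0,"dz":0,"rx":0,"ry":0,"rz":7,"hand":0.085},{"dx":0,"dy":0,"dz":0,"rx":0,"ry":0,"rz":7,"hand":0.085},{"dx":0,"dy":0,"dz":0,"rx":0,"ry":0,"rz":7,"hand":0.085},{"dx":0,"dy":0,"dz":0,"rx":0,"ry":0,"rz":7,"hand":0.085},{"dx":0,"dy":0,"dz":0,"rx":0,"ry":0,"rz":7,"hand":0.085},{"dx":0,"dy":0,"dz":0,"rx":0,"ry":0,"rz":7,"hand":0.085}]' >/dev/null&& python3 -m pendant '[{"dx":0,"dy":0,"dz":0,"rx":0,"ry":0,"rz":6.5,"hand":0.085},{"dx":0,"dy":0,"dz":0,"rx":0,"ry":0,"rz":6.5,"hand":0.085},{"dx":0,"dy":0,"dz":0,"rx":0,"ry":0,"rz":6.5,"hand":0.085},{"dx":0,"dy":0,"dz":0,"rx":0,"ry":0,"rz":6.5,"hand":0.085},{"dx":0,"dy":0,"dz":0,"rx":0,"ry":0,"rz":0,"hand":0.085},{"dx":0,"dy":0,"dz":0,"rx":0,"ry":0,"rz":0,"hand":0.085},{"dx":0,"dy":0,"dz":0,"rx":0,"ry":0,"rz":0,"hand":0.085}]' && cat >> lib.py <<'E'
def go(x,y,z=None,yaw=None):
    """tool-axis shift (and turn) from the present pose to a world x,y,z and tool-y heading (deg)"""
    st=manip.get_state(); M=rot(st["ee_rot"]).as_matrix(); p=st["position"]
    a=np.degrees(np.arctan2(M[1,1],M[0,1])); z=p[2] if z is None else z
    d=np.array([x,y,z])-p
    print("t",round(st["clock"],2),"pos",p.round(4),"heading",round(a,2),"tilt",np.degrees(M[:2,2]).round(2),
      "shift",(M.T@d).round(4),"rz",None if yaw is None else round((a-yaw+180)%360-180,2),
      "j",st["qpos"].round(2),"w",round(st["width"],4),"F",st["contact_force"].round(1),"grip",round(st["gripper_force"],1))
E
python3 -c "
from lib import *; go(.388,-.32,.104,-95.5)"
```

```text
clock: 3.87
position: [0.3871, -0.3194, 0.2312]
ee_rot: [-0.0, 0.999, -0.051, -0.0]
contact_force: [0.2, -0.2, 0.9]
width: 0.0854
gripper_force: 0.0
t 3.87 pos [ 0.3871 -0.3194  0.2312] heading -95.89 tilt [-0.    0.01] shift [0.001  0.0005 0.1272] rz -0.39 j [-0.83  0.17  1.65  0.    1.32  0.84] w 0.0854 F [ 0.2 -0.2  0.9] grip 0.0
```

Descend around the weight and grip it (35 N).

```bash
python3 -m pendant '[{"dx":0.0005,"dy":0.0005,"dz":0.03,"rx":0,"ry":0,"rz":0,"hand":0.085},{"dx":0.0005,"dy":0,"dz":0.03,"rx":0,"ry":0,"rz":0,"hand":0.085},{"dx":0,"dy":0,"dz":0.03,"rx":0,"ry":0,"rz":0,"hand":0.085},{"dx":0,"dy":0,"dz":0.022,"rx":0,"ry":0,"rz":0,"hand":0.085},{"dx":0,"dy":0,"dz":0.015,"rx":0,"ry":0,"rz":0,"hand":0.085},{"dx":0,"dy":0,"dz":0,"rx":0,"ry":0,"rz":0,"hand":0.045},{"dx":0,"dy":0,"dz":0,"rx":0,"ry":0,"rz":0,"hand":0.045},{"dx":0,"dy":0,"dz":0,"rx":0,"ry":0,"rz":0,"hand":0.045},{"dx":0,"dy":0,"dz":0,"rx":0,"ry":0,"rz":0,"hand":0.03},{"dx":0,"dy":0,"dz":0,"rx":0,"ry":0,"rz":0,"hand":0.02},{"dx":0,"dy":0,"dz":0,"rx":0,"ry":0,"rz":0,"hand":0.02},{"dx":0,"dy":0,"dz":0,"rx":0,"ry":0,"rz":0,"hand":0.02}]' 35; python3 -c "
from lib import *; go(.388,-.32,.104,-95.5)"
```

```text
clock: 4.87
position: [0.3888, -0.3208, 0.1058]
ee_rot: [0.001, 0.999, -0.052, 0.001]
contact_force: [-1.0, -0.7, 6.1]
width: 0.0309
gripper_force: 35.4
t 4.87 pos [ 0.3888 -0.3208  0.1058] heading -95.98 tilt [ 0.14 -0.18] shift [-0.0009 -0.0007  0.0018] rz -0.48 j [-0.83  0.28  1.85 -0.    1.01  0.85] w 0.0309 F [-1.  -0.7  6.1] grip 35.4
```

```bash
python3 -m pendant '[{"dx":0,"dy":0,"dz":-0.004,"rx":0,"ry":0,"rz":0,"hand":0.02},{"dx":0,"dy":0,"dz":-0.01,"rx":0,"ry":0,"rz":0,"hand":0.02},{"dx":0,"dy":0,"dz":-0.02,"rx":0,"ry":0,"rz":0,"hand":0.02},{"dx":0,"dy":0,"dz":-0.03,"rx":0,"ry":0,"rz":0,"hand":0.02},{"dx":0,"dy":0,"dz":-0.03,"rx":0,"ry":0,"rz":0,"hand":0.02},{"dx":0,"dy":0,"dz":-0.015,"rx":0,"ry":0,"rz":0,"hand":0.02},{"dx":0,"dy":0,"dz":0,"rx":0,"ry":0,"rz":0,"hand":0.02},{"dx":0,"dy":0,"dz":0,"rx":0,"ry":0,"rz":0,"hand":0.02}]'; python3 -c "
from lib import *; go(.35,0,.215,-112)"
```

```text
clock: 5.53
position: [0.3879, -0.3194, 0.2137]
ee_rot: [0.0, 0.999, -0.052, 0.0]
contact_force: [-0.1, 0.1, -3.0]
width: 0.031
gripper_force: 35.2
t 5.53 pos [ 0.3879 -0.3194  0.2137] heading -95.99 tilt [ 0.04 -0.03] shift [-0.0711 -0.3137 -0.0014] rz 16.01 j [-0.83  0.18  1.68  0.    1.28  0.85] w 0.031 F [-0.1  0.1 -3. ] grip 35.2
```

```bash
python3 -m pendant '[{"dx":-0.0057,"dy":-0.02,"dz":0,"rx":0,"ry":0,"rz":0,"hand":0.02},{"dx":-0.0057,"dy":-0.037,"dz":0,"rx":0,"ry":0,"rz":0,"hand":0.02},{"dx":-0.0057,"dy":-0.037,"dz":0,"rx":0,"ry":0,"rz":0,"hand":0.02},{"dx":-0.0057,"dy":-0.037,"dz":0,"rx":0,"ry":0,"rz":0,"hand":0.02},{"dx":-0.0057,"dy":-0.037,"dz":0,"rx":0,"ry":0,"rz":0,"hand":0.02},{"dx":-0.0057,"dy":-0.037,"dz":0,"rx":0,"ry":0,"rz":0,"hand":0.02},{"dx":-0.0057,"dy":-0.037,"dz":0,"rx":0,"ry":0,"rz":0,"hand":0.02},{"dx":-0.0057,"dy":-0.037,"dz":0,"rx":0,"ry":0,"rz":0,"hand":0.02},{"dx":-0.0057,"dy":-0.037,"dz":0,"rx":0,"ry":0,"rz":0,"hand":0.02},{"dx":0,"dy":0,"dz":0,"rx":0,"ry":0,"rz":5.3,"hand":0.02},{"dx":0,"dy":0,"dz":0,"rx":0,"ry":0,"rz":5.3,"hand":0.02},{"dx":0,"dy":0,"dz":0,"rx":0,"ry":0,"rz":5.3,"hand":0.02}]' >/dev/null;  python3 -m pendant '[{"dx":0,"dy":0,"dz":0,"rx":0,"ry":0,"rz":0,"hand":0.02},{"dx":0,"dy":0,"dz":0,"rx":0,"ry":0,"rz":0,"hand":0.02},{"dx":0,"dy":0,"dz":0,"rx":0,"ry":0,"rz":0,"hand":0.02},{"dx":0,"dy":0,"dz":0,"rx":0,"ry":0,"rz":0,"hand":0.02}]'; python3 - <<'E'
from lib import *
import pickle
go(.4235,.0035,None,-112)
w=Cam("wrist"); pickle.dump(w,open("w3.pkl","wb"))
cv2.imwrite("pics/w3.png",cv2.resize(w.im["frame"][:,:,::-1],(800,600),interpolation=cv2.INTER_CUBIC))
E
```

```text
clock: 6.87
position: [0.3695, -0.0001, 0.2127]
ee_rot: [-0.0, 0.982, -0.19, -0.001]
contact_force: [0.2, 0.4, -2.9]
width: 0.0307
gripper_force: 35.6
t 6.87 pos [ 3.695e-01 -1.000e-04  2.127e-01] heading -111.86 tilt [-0.08  0.02] shift [ 0.0487 -0.0234 -0.0001] rz 0.14 j [-0.19 -0.03  1.92  0.    1.25  1.76] w 0.0307 F [ 0.2  0.4 -2.9] grip 35.6
```

View pics/w3.png

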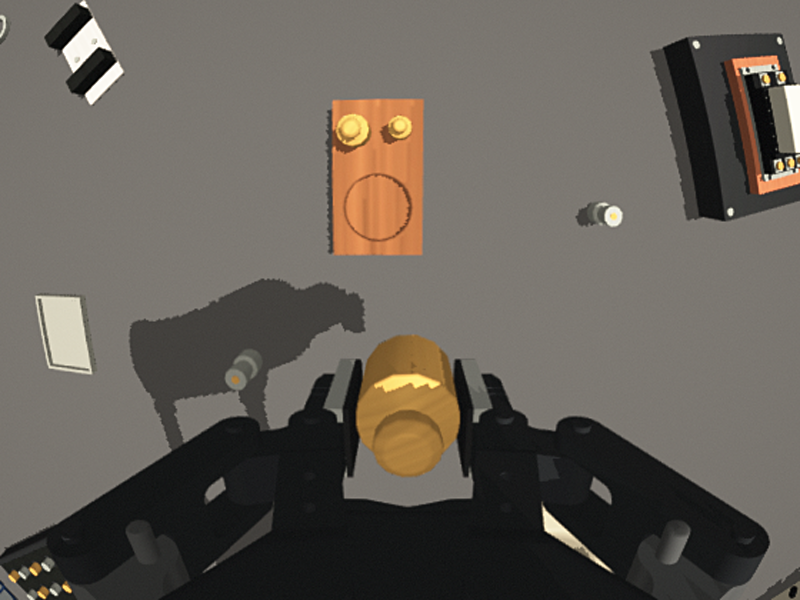

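```bash
python3 - <<'E'
from lib import *
import pickle; w=pickle.load(open("w3.pkl","rb"))
f=lambda L:[(u*.7,v*.7) for u,v in L]
pose(w,f([(332,99),(424,99),(423,255),(331,255)]),.024)
q=w.at(378*.7,207*.7,.024); print(q)
pose(w,f([(36,295),(83,294),(92,374),(46,369)]),.009)
go(q[0],q[1],.030,-112)
E
```

```text
ctr [ 0.4408 -0.0049] sides [0.0649 0.1125 0.0671 0.1134] yaw deg [-113.   157.9   67.9  -23.2]
[0.42045847 0.00265564 0.024     ]
ctr [0.4397 0.3381] sides [0.0679 0.0817 0.0681 0.0806] yaw deg [-111.5  151.6   67.5  -28.6]
t 6.92 pos [ 3.697e-01 -2.000e-04  2.129e-01] heading -111.88 tilt [-0.05  0.01] shift [ 0.0462 -0.0216  0.1828] rz 0.12 j [-0.19 -0.03  1.92  0.    1.25  1.76] w 0.0307 F [ 0.1 -0.5 -2.1] grip 35.6
```

```bash
python3 -m pendant '[{"dx":0.0235,"dy":-0.011,"dz":0,"rx":0,"ry":0,"rz":0,"hand":0.02},{"dx":0.0235,"dy":-0.011,"dz":0,"rx":0,"ry":0,"rz":0,"hand":0.02},{"dx":0,"dy":0,"dz":0.03,"rx":0,"ry":0,"rz":0,"hand":0.02},{"dx":0,"dy":0,"dz":0.035,"rx":0,"ry":0,"rz":0,"hand":0.02},{"dx":0,"dy":0,"dz":0.035,"rx":0,"ry":0,"rz":0,"hand":0.02},{"dx":0,"dy":0,"dz":0.035,"rx":0,"ry":0,"rz":0,"hand":0.02},{"dx":0,"dy":0,"dz":0.015,"rx":0,"ry":0,"rz":0,"hand":0.02},{"dx":0,"dy":0,"dz":0,"rx":0,"ry":0,"rz":0,"hand":0.02},{"dx":0,"dy":0,"dz":0,"rx":0,"ry":0,"rz":0,"hand":0.02},{"dx":0,"dy":0,"dz":0,"rx":0,"ry":0,"rz":0,"hand":0.02}]'; python3 - <<'E'
from lib import *
go(.4215,.003,.0285,-112); w=Cam("wrist"); crop(w,285,250,160,120,5/2,"w4.png")
E
```

```text
clock: 7.75
position: [0.4233, 0.0025, 0.0644]
ee_rot: [-0.0, 0.982, -0.19, 0.001]
contact_force: [-0.2, -0.0, -2.9]
width: 0.0304
gripper_force: 35.7
t 7.75 pos [0.4233 0.0025 0.0644] heading -111.9 tilt [ 0.15 -0.02] shift [-0.0019  0.0002  0.0359] rz 0.1 j [-0.16  0.22  2.07  0.    0.85  1.79] w 0.0304 F [-0.2 -0.  -2.9] grip 35.7
```

View pics/w4.png

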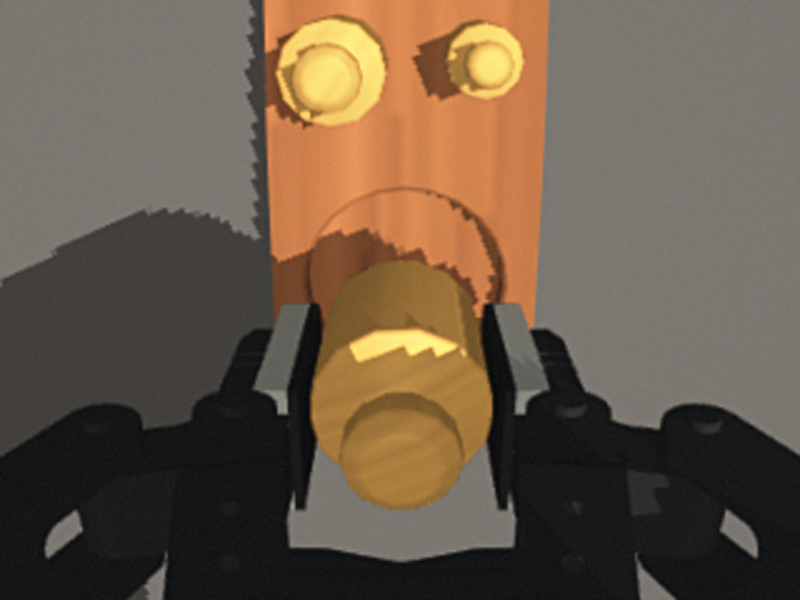

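```bash
python3 -m pendant '[{"dx":-0.0015,"dy":0,"dz":0.012,"rx":0,"ry":0,"rz":0,"hand":0.02},{"dx":0,"dy":0,"dz":0.012,"rx":0,"ry":0,"rz":0,"hand":0.02},{"dx":0,"dy":0,"dz":0.006,"rx":0,"ry":0,"rz":0,"hand":0.02},{"dx":0,"dy":0,"dz":0.003,"rx":0,"ry":0,"rz":0,"hand":0.02},{"dx":0,"dy":0,"dz":0,"rx":0,"ry":0,"rz":0,"hand":0.02},{"dx":0,"dy":0,"dz":0,"rx":0,"ry":0,"rz":0,"hand":0.02},{"dx":0,"dy":0,"dz":0,"rx":0,"ry":0,"rz":0,"hand":0.02}]'; python3 - <<'E'
from lib import *
go(.4215,.003,.0278,-112); w=Cam("wrist"); w.at(0,0,0)
print(w.px([.4215+.024*.927,.003-.024*.375,.024]))
E
```

```text
clock: 8.38
position: [0.4212, 0.0034, 0.031]
ee_rot: [-0.0, 0.982, -0.19, 0.001]
contact_force: [0.4, 0.0, -2.2]
width: 0.0303
gripper_force: 35.7
t 8.38 pos [0.4212 0.0034 0.031 ] heading -111.9 tilt [ 0.1  -0.02] shift [0.0004 0.0002 0.0032] rz 0.1 j [-0.16  0.27  2.11 -0.    0.75  1.8 ] w 0.0303 F [ 0.4  0.  -2.2] grip 35.7
[286.76192583 216.80153985]
```

```bash
python3 -m pendant '[{"dx":0,"dy":0,"dz":0.0015,"rx":0,"ry":0,"rz":0,"hand":0.02},{"dx":0,"dy":0,"dz":0.001,"rx":0,"ry":0,"rz":0,"hand":0.02},{"dx":0,"dy":0,"dz":0,"rx":0,"ry":0,"rz":0,"hand":0.02},{"dx":0,"dy":0,"dz":0,"rx":0,"ry":0,"rz":0,"hand":0.02}]';python3 -m pendant '[{"dx":0,"dy":0,"dz":0.001,"rx":0,"ry":0,"rz":0,"hand":0.02},{"dx":0,"dy":0,"dz":0,"rx":0,"ry":0,"rz":0,"hand":0.02},{"dx":0,"dy":0,"dz":0,"rx":0,"ry":0,"rz":0,"hand":0.02}]'
```

```text
clock: 8.77
position: [0.4207, 0.0034, 0.0279]
ee_rot: [-0.0, 0.982, -0.19, 0.0]
contact_force: [0.7, 0.1, -2.0]
width: 0.0306
gripper_force: 35.7
clock: 9.02
position: [0.4207, 0.0034, 0.0278]
ee_rot: [0.0, 0.982, -0.19, 0.0]
contact_force: [-2.3, -0.5, 9.4]
width: 0.0304
gripper_force: 36.9
```

```bash
python3 -m pendant '[{"dx":0,"dy":0,"dz":0,"rx":0,"ry":0,"rz":0,"hand":0.034},{"dx":0,"dy":0,"dz":0,"rx":0,"ry":0,"rz":0,"hand":0.04},{"dx":0,"dy":0,"dz":0,"rx":0,"ry":0,"rz":0,"hand":0.055},{"dx":0,"dy":0,"dz":0,"rx":0,"ry":0,"rz":0,"hand":0.055},{"dx":0,"dy":0,"dz":-0.01,"rx":0,"ry":0,"rz":0,"hand":0.055},{"dx":0,"dy":0,"dz":-0.03,"rx":0,"ry":0,"rz":0,"hand":0.055},{"dx":0,"dy":0,"dz":-0.04,"rx":0,"ry":0,"rz":0,"hand":0.055},{"dx":0,"dy":0,"dz":-0.04,"rx":0,"ry":0,"rz":0,"hand":0.055},{"dx":-0.02,"dy":0,"dz":-0.035,"rx":0,"ry":0,"rz":0,"hand":0.055},{"dx":-0.03,"dy":0,"dz":-0.02,"rx":0,"ry":0,"rz":0,"hand":0.055},{"dx":0,"dy":0,"dz":0,"rx":0,"ry":0,"rz":0,"hand":0.055},{"dx":0,"dy":0,"dz":0,"rx":0,"ry":0,"rz":0,"hand":0.055}]'; python3 - <<'E'
from lib import *
import pickle
go(.388,-.321,None,-96.5)
w=Cam("wrist"); pickle.dump(w,open("w5.pkl","wb"))
cv2.imwrite("pics/w5.png",cv2.resize(w.im["frame"][:,:,::-1],(800,600),interpolation=cv2.INTER_CUBIC))
E
```

```text
clock: 10.02
position: [0.3737, 0.0224, 0.2029]
ee_rot: [-0.0, 0.982, -0.19, 0.002]
contact_force: [0.2, -0.1, 0.2]
width: 0.0551
gripper_force: 0.0
t 10.02 pos [0.3737 0.0224 0.2029] heading -111.85 tilt [ 0.2  -0.03] shift [1.410e-01 3.134e-01 2.000e-04] rz -15.35 j [-0.13 -0.01  1.93 -0.    1.22  1.83] w 0.0551 F [ 0.2 -0.1  0.2] grip 0.0
```

View pics/w5.png

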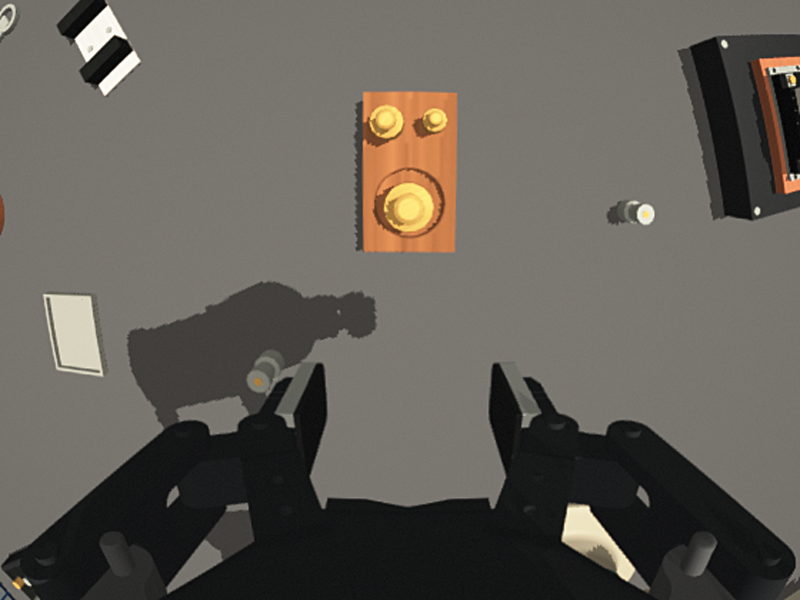

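```bash
python3 -m pendant '[{"dx":0.0157,"dy":0.0348,"dz":0,"rx":0,"ry":0,"rz":0,"hand":0.06},{"dx":0.0157,"dy":0.0348,"dz":0,"rx":0,"ry":0,"rz":0,"hand":0.06},{"dx":0.0157,"dy":0.0348,"dz":0,"rx":0,"ry":0,"rz":0,"hand":0.06},{"dx":0.0157,"dy":0.0348,"dz":0,"rx":0,"ry":0,"rz":0,"hand":0.06},{"dx":0.0157,"dy":0.0348,"dz":0,"rx":0,"ry":0,"rz":0,"hand":0.06},{"dx":0.0157,"dy":0.0348,"dz":0,"rx":0,"ry":0,"rz":0,"hand":0.06},{"dx":0.0157,"dy":0.0348,"dz":0,"rx":0,"ry":0,"rz":0,"hand":0.06},{"dx":0.0157,"dy":0.0348,"dz":0,"rx":0,"ry":0,"rz":0,"hand":0.06},{"dx":0.0157,"dy":0.0348,"dz":0,"rx":0,"ry":0,"rz":0,"hand":0.06},{"dx":0,"dy":0,"dz":0.01,"rx":0,"ry":0,"rz":-5.1,"hand":0.06},{"dx":0,"dy":0,"dz":0.02,"rx":0,"ry":0,"rz":-5.1,"hand":0.06},{"dx":0,"dy":0,"dz":0.02,"rx":0,"ry":0,"rz":-5.1,"hand":0.06}]' >/dev/null;  python3 -m pendant '[{"dx":0,"dy":0,"dz":0.0,"rx":0,"ry":0,"rz":0,"hand":0.06},{"dx":0,"dy":0,"dz":0,"rx":0,"ry":0,"rz":0,"hand":0.06},{"dx":0,"dy":0,"dz":0,"rx":0,"ry":0,"rz":0,"hand":0.06}]'; python3 - <<'E'
from lib import *
go(.3887,-.3212,.080,-96.5)
E
```

```text
clock: 11.32
position: [0.3886, -0.3217, 0.1515]
ee_rot: [-0.0, 0.998, -0.058, -0.0]
contact_force: [-0.2, -0.0, -0.8]
width: 0.0598
gripper_force: 0.0
t 11.32 pos [ 0.3886 -0.3217  0.1515] heading -96.71 tilt [-0.02  0.02] shift [ 0.     -0.0005  0.0715] rz -0.21 j [-0.83  0.23  1.78 -0.    1.13  0.86] w 0.0598 F [-0.2 -0.  -0.8] grip 0.0
```

```bash
python3 -m pendant '[{"dx":0,"dy":0,"dz":0.03,"rx":0,"ry":0,"rz":0,"hand":0.06},{"dx":0,"dy":0,"dz":0.025,"rx":0,"ry":0,"rz":0,"hand":0.06},{"dx":0,"dy":0,"dz":0.0165,"rx":0,"ry":0,"rz":0,"hand":0.06},{"dx":0,"dy":0,"dz":0,"rx":0,"ry":0,"rz":0,"hand":0.06},{"dx":0,"dy":0,"dz":0,"rx":0,"ry":0,"rz":0,"hand":0.06},{"dx":0,"dy":0,"dz":0,"rx":0,"ry":0,"rz":0,"hand":0.04},{"dx":0,"dy":0,"dz":0,"rx":0,"ry":0,"rz":0,"hand":0.03},{"dx":0,"dy":0,"dz":0,"rx":0,"ry":0,"rz":0,"hand":0.02},{"dx":0,"dy":0,"dz":0,"rx":0,"ry":0,"rz":0,"hand":0.02},{"dx":0,"dy":0,"dz":0,"rx":0,"ry":0,"rz":0,"hand":0.02}]' 30; python3 - <<'E'
from lib import *
go(.3887,-.3212,.080,-96.5)
E
```

```text
clock: 12.15
position: [0.3895, -0.3224, 0.0822]
ee_rot: [0.001, 0.998, -0.058, 0.002]
contact_force: [0.6, -0.8, 6.5]
width: 0.0348
gripper_force: 31.2
t 12.15 pos [ 0.3895 -0.3224  0.0822] heading -96.61 tilt [ 0.18 -0.18] shift [-0.001  -0.0011  0.0022] rz -0.11 j [-0.83  0.3   1.88  0.    0.96  0.86] w 0.0348 F [ 0.6 -0.8  6.5] grip 31.2
```

```bash
python3 -m pendant '[{"dx":0,"dy":0,"dz":-0.004,"rx":0,"ry":0,"rz":0,"hand":0.02},{"dx":0,"dy":0,"dz":-0.01,"rx":0,"ry":0,"rz":0,"hand":0.02},{"dx":0,"dy":0,"dz":-0.03,"rx":0,"ry":0,"rz":0,"hand":0.02},{"dx":0,"dy":0,"dz":-0.04,"rx":0,"ry":0,"rz":0,"hand":0.02},{"dx":0,"dy":0,"dz":-0.036,"rx":0,"ry":0,"rz":0,"hand":0.02},{"dx":0,"dy":0,"dz":0,"rx":0,"ry":0,"rz":0,"hand":0.02},{"dx":0,"dy":0,"dz":0,"rx":0,"ry":0,"rz":0,"hand":0.02}]'; python3 - <<'E'
from lib import *
go(.385,.364,.2,-119)
E
```

```text
clock: 12.73
position: [0.3893, -0.3222, 0.2033]
ee_rot: [0.002, 0.998, -0.058, 0.002]
contact_force: [0.4, 0.3, -1.1]
width: 0.035
gripper_force: 30.4
t 12.73 pos [ 0.3893 -0.3222  0.2033] heading -96.6 tilt [ 0.24 -0.26] shift [-8.320e-02 -6.812e-01  1.000e-04] rz 22.4 j [-0.83  0.19  1.7   0.    1.25  0.86] w 0.035 F [ 0.4  0.3 -1.1] grip 30.4
```

```bash
python3 -m pendant '[{"dx":-0.0049,"dy":-0.04,"dz":0,"rx":0,"ry":0,"rz":0,"hand":0.02},{"dx":-0.0049,"dy":-0.04,"dz":0,"rx":0,"ry":0,"rz":0,"hand":0.02},{"dx":-0.0049,"dy":-0.04,"dz":0,"rx":0,"ry":0,"rz":0,"hand":0.02},{"dx":-0.0049,"dy":-0.04,"dz":0,"rx":0,"ry":0,"rz":0,"hand":0.02},{"dx":-0.0049,"dy":-0.04,"dz":0,"rx":0,"ry":0,"rz":0,"hand":0.02},{"dx":-0.0049,"dy":-0.04,"dz":0,"rx":0,"ry":0,"rz":0,"hand":0.02},{"dx":-0.0049,"dy":-0.04,"dz":0,"rx":0,"ry":0,"rz":0,"hand":0.02},{"dx":-0.0049,"dy":-0.04,"dz":0,"rx":0,"ry":0,"rz":0,"hand":0.02},{"dx":-0.0049,"dy":-0.04,"dz":0,"rx":0,"ry":0,"rz":0,"hand":0.02},{"dx":-0.0049,"dy":-0.04,"dz":0,"rx":0,"ry":0,"rz":0,"hand":0.02},{"dx":-0.0049,"dy":-0.04,"dz":0,"rx":0,"ry":0,"rz":0,"hand":0.02},{"dx":-0.0049,"dy":-0.04,"dz":0,"rx":0,"ry":0,"rz":0,"hand":0.02}]'>/dev/null;  python3 -m pendant '[{"dx":-0.0049,"dy":-0.04,"dz":0,"rx":0,"ry":0,"rz":0,"hand":0.02},{"dx":-0.0049,"dy":-0.04,"dz":0,"rx":0,"ry":0,"rz":0,"hand":0.02},{"dx":-0.0049,"dy":-0.04,"dz":0,"rx":0,"ry":0,"rz":0,"hand":0.02},{"dx":-0.0049,"dy":-0.04,"dz":0,"rx":0,"ry":0,"rz":0,"hand":0.02},{"dx":-0.0049,"dy":-0.04,"dz":0,"rx":0,"ry":0,"rz":0,"hand":0.02},{"dx":0,"dy":0,"dz":0,"rx":0,"ry":0,"rz":5.6,"hand":0.02},{"dx":0,"dy":0,"dz":0,"rx":0,"ry":0,"rz":5.6,"hand":0.02},{"dx":0,"dy":0,"dz":0,"rx":0,"ry":0,"rz":5.6,"hand":0.02},{"dx":0,"dy":0,"dz":0,"rx":0,"ry":0,"rz":5.6,"hand":0.02},{"dx":0,"dy":0,"dz":0,"rx":0,"ry":0,"rz":0,"hand":0.02},{"dx":0,"dy":0,"dz":0,"rx":0,"ry":0,"rz":0,"hand":0.02},{"dx":0,"dy":0,"dz":0,"rx":0,"ry":0,"rz":0,"hand":0.02}]';python3 - <<'E'
from lib import *
import pickle
go(.437,.335,None,-119)
w=Cam("wrist"); pickle.dump(w,open("w6.pkl","wb"))
cv2.imwrite("pics/w6.png",cv2.resize(w.im["frame"][:,:,::-1],(800,600),interpolation=cv2.INTER_CUBIC))
E
```

```text
clock: 14.73
position: [0.3832, 0.3634, 0.1995]
ee_rot: [0.001, 0.968, -0.251, -0.001]
contact_force: [0.2, 0.8, -1.2]
width: 0.035
gripper_force: 30.6
t 14.73 pos [0.3832 0.3634 0.1995] heading -119.03 tilt [-0.08 -0.07] shift [ 0.0608 -0.0013 -0.    ] rz -0.03 j [ 0.63  0.23  1.65 -0.    1.26  2.7 ] w 0.035 F [ 0.2  0.8 -1.2] grip 30.6
```

View pics/w6.png

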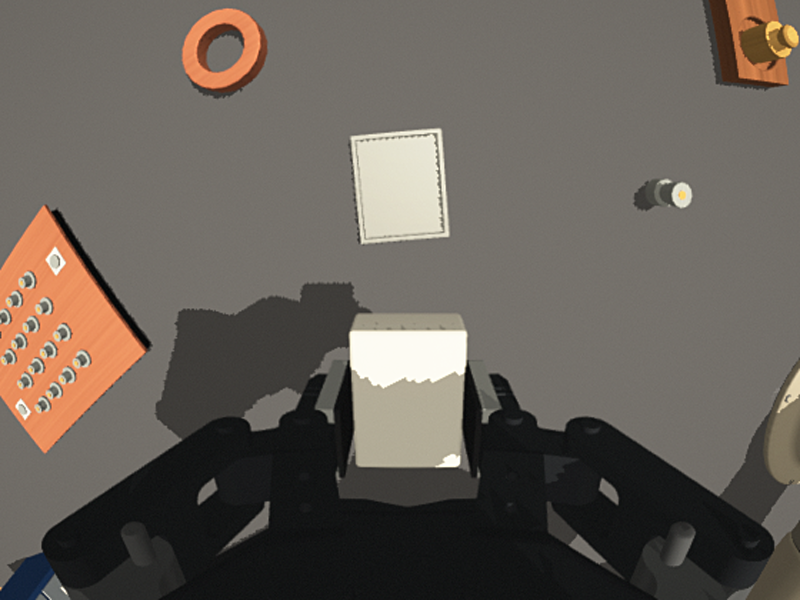

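```bash
python3 - <<'E'
from lib import *
import pickle; w=pickle.load(open("w6.pkl","rb"))
print(manip.get_state()["qpos"][5])
f=lambda L:[(u*.7,v*.7) for u,v in L]
pose(w,f([(350,134),(441,129),(449,236),(360,243)]),.009)
# block in hand: top face centre, z = TCP-.0082+.02
pose(w,f([(352,330),(466,330),(465,466),(354,466)]),.1995+.0118)
E
```

```text
2.7046843182130353
ctr [0.4399 0.3384] sides [0.0644 0.0775 0.0647 0.0794] yaw deg [-116.2  155.7   65.4  -24.6]
ctr [0.3821 0.3639] sides [0.0342 0.0498 0.0381 0.0497] yaw deg [-119.1  153.5   60.8  -31. ]
```

```bash
python3 -m pendant '[{"dx":0,"dy":0,"dz":0,"rx":0,"ry":0,"rz":-4,"hand":0.02},{"dx":0.03,"dy":0,"dz":0,"rx":0,"ry":0,"rz":0,"hand":0.02},{"dx":0.03,"dy":0,"dz":0,"rx":0,"ry":0,"rz":0,"hand":0.02},{"dx":0,"dy":0,"dz":0.03,"rx":0,"ry":0,"rz":0,"hand":0.02},{"dx":0,"dy":0,"dz":0.04,"rx":0,"ry":0,"rz":0,"hand":0.02},{"dx":0,"dy":0,"dz":0.04,"rx":0,"ry":0,"rz":0,"hand":0.02},{"dx":0,"dy":0,"dz":0.03,"rx":0,"ry":0,"rz":0,"hand":0.02},{"dx":0,"dy":0,"dz":0,"rx":0,"ry":0,"rz":0,"hand":0.02},{"dx":0,"dy":0,"dz":0,"rx":0,"ry":0,"rz":0,"hand":0.02},{"dx":0,"dy":0,"dz":0,"rx":0,"ry":0,"rz":0,"hand":0.02}]';python3 - <<'E'
from lib import *
go(.4399,.3384,.0125,-115)
E
```

```text
clock: 15.62
position: [0.4395, 0.3393, 0.0619]
ee_rot: [-0.001, 0.976, -0.217, 0.001]
contact_force: [0.3, 0.5, -0.2]
width: 0.035
gripper_force: 30.6
t 15.62 pos [0.4395 0.3393 0.0619] heading -115.02 tilt [0.15 0.08] shift [0.0007 0.0007 0.0494] rz -0.02 j [ 0.53  0.39  1.79 -0.    0.95  2.54] w 0.035 F [ 0.3  0.5 -0.2] grip 30.6
```

```bash
python3 -m pendant '[{"dx":0.0007,"dy":0.0007,"dz":0.02,"rx":0,"ry":0,"rz":0,"hand":0.02},{"dx":0,"dy":0,"dz":0.018,"rx":0,"ry":0,"rz":0,"hand":0.02},{"dx":0,"dy":0,"dz":0.008,"rx":0,"ry":0,"rz":0,"hand":0.02},{"dx":0,"dy":0,"dz":0.002,"rx":0,"ry":0,"rz":0,"hand":0.02},{"dx":0,"dy":0,"dz":0.001,"rx":0,"ry":0,"rz":0,"hand":0.02},{"dx":0,"dy":0,"dz":0,"rx":0,"ry":0,"rz":0,"hand":0.02},{"dx":0,"dy":0,"dz":0,"rx":0,"ry":0,"rz":0,"hand":0.02}]';python3 -m pendant '[{"dx":0,"dy":0,"dz":0.001,"rx":0,"ry":0,"rz":0,"hand":0.02},{"dx":0,"dy":0,"dz":0,"rx":0,"ry":0,"rz":0,"hand":0.02},{"dx":0,"dy":0,"dz":0,"rx":0,"ry":0,"rz":0,"hand":0.02}]'
```

```text
clock: 16.2
position: [0.4394, 0.3382, 0.0126]
ee_rot: [-0.001, 0.976, -0.216, 0.001]
contact_force: [-0.7, 0.2, -0.2]
width: 0.035
gripper_force: 30.6
clock: 16.45
position: [0.4392, 0.3381, 0.0113]
ee_rot: [-0.001, 0.976, -0.216, 0.001]
contact_force: [0.9, -0.8, 5.1]
width: 0.035
gripper_force: 31.2
```

```bash
python3 -m pendant '[{"dx":0,"dy":0,"dz":0,"rx":0,"ry":0,"rz":0,"hand":0.037},{"dx":0,"dy":0,"dz":0,"rx":0,"ry":0,"rz":0,"hand":0.042},{"dx":0,"dy":0,"dz":0,"rx":0,"ry":0,"rz":0,"hand":0.055},{"dx":0,"dy":0,"dz":0,"rx":0,"ry":0,"rz":0,"hand":0.055},{"dx":0,"dy":0,"dz":-0.01,"rx":0,"ry":0,"rz":0,"hand":0.055},{"dx":0,"dy":0,"dz":-0.03,"rx":0,"ry":0,"rz":0,"hand":0.055},{"dx":0,"dy":0,"dz":-0.04,"rx":0,"ry":0,"rz":-5,"hand":0.055},{"dx":0,"dy":0,"dz":-0.04,"rx":0,"ry":0,"rz":-5,"hand":0.055},{"dx":0,"dy":0,"dz":-0.04,"rx":0,"ry":0,"rz":-5,"hand":0.055},{"dx":-0.03,"dy":0,"dz":-0.02,"rx":0,"ry":0,"rz":-5,"hand":0.055},{"dx":-0.02,"dy":0,"dz":0,"rx":0,"ry":0,"rz":0,"hand":0.055},{"dx":0,"dy":0,"dz":0,"rx":0,"ry":0,"rz":0,"hand":0.055}]'; python3 - <<'E'
from lib import *
import pickle
go(.38725,-.3205,None,-94.9)
w=Cam("wrist",); pickle.dump(w,open("w7.pkl","wb"))
p=w.px([.44,.338,.01]).astype(int); print(p)
g=w.im["frame"][p[1]-35:p[1]+35,p[0]-50:p[0]+50,::-1]; cv2.imwrite("pics/w7.png",cv2.resize(g,None,fx=4,fy=4))
E
```

```text
clock: 17.45
position: [0.3858, 0.3448, 0.1929]
ee_rot: [-0.001, 0.999, -0.043, 0.0]
contact_force: [0.1, -0.3, -0.5]
width: 0.0548
gripper_force: 0.0
t 17.45 pos [0.3858 0.3448 0.1929] heading -94.91 tilt [0.02 0.11] shift [ 0.0584  0.6627 -0.0013] rz -0.01 j [0.59 0.21 1.69 0.   1.24 2.25] w 0.0548 F [ 0.1 -0.3 -0.5] grip 0.0
[288 137]
```

View pics/w7.png

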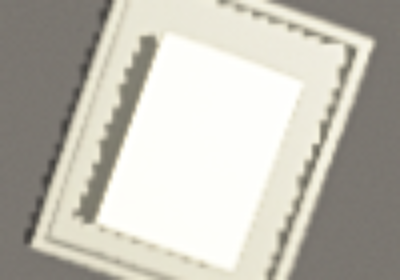

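```bash
python3 -m pendant '[{"dx":0.0034,"dy":0.039,"dz":0,"rx":0,"ry":0,"rz":0,"hand":0.065},{"dx":0.0034,"dy":0.039,"dz":0,"rx":0,"ry":0,"rz":0,"hand":0.065},{"dx":0.0034,"dy":0.039,"dz":0,"rx":0,"ry":0,"rz":0,"hand":0.065},{"dx":0.0034,"dy":0.039,"dz":0,"rx":0,"ry":0,"rz":0,"hand":0.065},{"dx":0.0034,"dy":0.039,"dz":0,"rx":0,"ry":0,"rz":0,"hand":0.065},{"dx":0.0034,"dy":0.039,"dz":0,"rx":0,"ry":0,"rz":0,"hand":0.065},{"dx":0.0034,"dy":0.039,"dz":0,"rx":0,"ry":0,"rz":0,"hand":0.065},{"dx":0.0034,"dy":0.039,"dz":0,"rx":0,"ry":0,"rz":0,"hand":0.065},{"dx":0.0034,"dy":0.039,"dz":0,"rx":0,"ry":0,"rz":0,"hand":0.065},{"dx":0.0034,"dy":0.039,"dz":0,"rx":0,"ry":0,"rz":0,"hand":0.065},{"dx":0.0034,"dy":0.039,"dz":0,"rx":0,"ry":0,"rz":0,"hand":0.065},{"dx":0.0034,"dy":0.039,"dz":0,"rx":0,"ry":0,"rz":0,"hand":0.065}]'>/dev/null;python3 -m pendant '[{"dx":0.0034,"dy":0.039,"dz":0,"rx":0,"ry":0,"rz":0,"hand":0.065},{"dx":0.0034,"dy":0.039,"dz":0,"rx":0,"ry":0,"rz":0,"hand":0.065},{"dx":0.0034,"dy":0.039,"dz":0,"rx":0,"ry":0,"rz":0,"hand":0.065},{"dx":0.0034,"dy":0.039,"dz":0,"rx":0,"ry":0,"rz":0,"hand":0.065},{"dx":0.0034,"dy":0.039,"dz":0,"rx":0,"ry":0,"rz":0,"hand":0.065},{"dx":0,"dy":0,"dz":0.03,"rx":0,"ry":0,"rz":0,"hand":0.065},{"dx":0,"dy":0,"dz":0.03,"rx":0,"ry":0,"rz":0,"hand":0.065},{"dx":0,"dy":0,"dz":0,"rx":0,"ry":0,"rz":0,"hand":0.065},{"dx":0,"dy":0,"dz":0,"rx":0,"ry":0,"rz":0,"hand":0.065},{"dx":0,"dy":0,"dz":0,"rx":0,"ry":0,"rz":0,"hand":0.065}]'; python3 - <<'E'
from lib import *
go(.3872,-.3205,.057,-94.9)
E
```

```text
clock: 19.33
position: [0.3892, -0.3216, 0.1311]
ee_rot: [0.0, 0.999, -0.044, 0.0]
contact_force: [-0.4, -0.5, -0.1]
width: 0.0652
gripper_force: 0.0
t 19.33 pos [ 0.3892 -0.3216  0.1311] heading -94.99 tilt [ 0.03 -0.05] shift [-0.0022 -0.001   0.0741] rz -0.09 j [-0.83  0.25  1.81 -0.    1.08  0.83] w 0.0652 F [-0.4 -0.5 -0.1] grip 0.0
```

```bash
python3 -m pendant '[{"dx":-0.002,"dy":-0.001,"dz":0.03,"rx":0,"ry":0,"rz":0,"hand":0.065},{"dx":0,"dy":0,"dz":0.028,"rx":0,"ry":0,"rz":0,"hand":0.065},{"dx":0,"dy":0,"dz":0.016,"rx":0,"ry":0,"rz":0,"hand":0.065},{"dx":0,"dy":0,"dz":0,"rx":0,"ry":0,"rz":0,"hand":0.065},{"dx":0,"dy":0,"dz":0,"rx":0,"ry":0,"rz":0,"hand":0.065},{"dx":0,"dy":0,"dz":0,"rx":0,"ry":0,"rz":0,"hand":0.05},{"dx":0,"dy":0,"dz":0,"rx":0,"ry":0,"rz":0,"hand":0.04},{"dx":0,"dy":0,"dz":0,"rx":0,"ry":0,"rz":0,"hand":0.03},{"dx":0,"dy":0,"dz":0,"rx":0,"ry":0,"rz":0,"hand":0.03},{"dx":0,"dy":0,"dz":0,"rx":0,"ry":0,"rz":0,"hand":0.03}]' 35; python3 - <<'E'
from lib import *
go(.3872,-.3205,.057,-94.9)
E
```

```text
clock: 20.17
position: [0.3883, -0.3211, 0.0586]
ee_rot: [0.002, 0.999, -0.044, 0.002]
contact_force: [0.4, 1.2, 6.2]
width: 0.0432
gripper_force: 37.1
t 20.17 pos [ 0.3883 -0.3211  0.0586] heading -94.99 tilt [ 0.2 -0.2] shift [-0.0012 -0.0005  0.0016] rz -0.09 j [-0.83  0.33  1.91  0.    0.89  0.83] w 0.0432 F [0.4 1.2 6.2] grip 37.1
```

```bash
python3 -m pendant '[{"dx":0,"dy":0,"dz":-0.004,"rx":0,"ry":0,"rz":0,"hand":0.03},{"dx":0,"dy":0,"dz":-0.01,"rx":0,"ry":0,"rz":0,"hand":0.03},{"dx":0,"dy":0,"dz":-0.03,"rx":0,"ry":0,"rz":0,"hand":0.03},{"dx":0,"dy":0,"dz":-0.04,"rx":0,"ry":0,"rz":0,"hand":0.03},{"dx":0,"dy":0,"dz":-0.036,"rx":0,"ry":0,"rz":0,"hand":0.03},{"dx":0,"dy":0,"dz":-0.02,"rx":0,"ry":0,"rz":0,"hand":0.03},{"dx":0,"dy":0,"dz":0,"rx":0,"ry":0,"rz":0,"hand":0.03}]'; python3 - <<'E'
from lib import *
go(.5715,-.175,.2,-101)
E
```

```text
clock: 20.75
position: [0.3891, -0.3222, 0.2021]
ee_rot: [0.004, 0.999, -0.044, 0.004]
contact_force: [1.0, -1.0, -2.5]
width: 0.0432
gripper_force: 36.7
t 20.75 pos [ 0.3891 -0.3222  0.2021] heading -95.0 tilt [ 0.44 -0.49] shift [ 0.1689 -0.1625  0.0022] rz 6.0 j [-0.83  0.18  1.71  0.    1.24  0.83] w 0.0432 F [ 1.  -1.  -2.5] grip 36.7
```

```bash
python3 -m pendant '[{"dx":0.028,"dy":-0.027,"dz":0,"rx":0,"ry":0,"rz":1,"hand":0.03},{"dx":0.028,"dy":-0.027,"dz":0,"rx":0,"ry":0,"rz":1,"hand":0.03},{"dx":0.028,"dy":-0.027,"dz":0,"rx":0,"ry":0,"rz":1,"hand":0.03},{"dx":0.028,"dy":-0.027,"dz":0,"rx":0,"ry":0,"rz":1,"hand":0.03},{"dx":0.028,"dy":-0.027,"dz":0,"rx":0,"ry":0,"rz":1,"hand":0.03},{"dx":0.028,"dy":-0.027,"dz":0,"rx":0,"ry":0,"rz":1,"hand":0.03},{"dx":0,"dy":0,"dz":0,"rx":0,"ry":0,"rz":0,"hand":0.03},{"dx":0,"dy":0,"dz":0,"rx":0,"ry":0,"rz":0,"hand":0.03},{"dx":0,"dy":0,"dz":0,"rx":0,"ry":0,"rz":0,"hand":0.03},{"dx":0,"dy":0,"dz":0,"rx":0,"ry":0,"rz":0,"hand":0.03}]'; python3 - <<'E'
from lib import *
import pickle
go(.65,-.19,None,-101)
w=Cam("wrist"); pickle.dump(w,open("w8.pkl","wb"))
cv2.imwrite("pics/w8.png",cv2.resize(w.im["frame"][:,:,::-1],(800,600),interpolation=cv2.INTER_CUBIC))
E
```

```text
clock: 21.58
position: [0.573, -0.1816, 0.1956]
ee_rot: [-0.0, 0.995, -0.096, -0.001]
contact_force: [-0.5, -0.0, -1.5]
width: 0.0431
gripper_force: 36.7
t 21.58 pos [ 0.573  -0.1816  0.1956] heading -101.04 tilt [-0.12  0.02] shift [ 0.0772 -0.0065 -0.0002] rz -0.04 j [-0.42  0.34  1.5  -0.    1.3   1.34] w 0.0431 F [-0.5 -0.  -1.5] grip 36.7
```

View pics/w8.png

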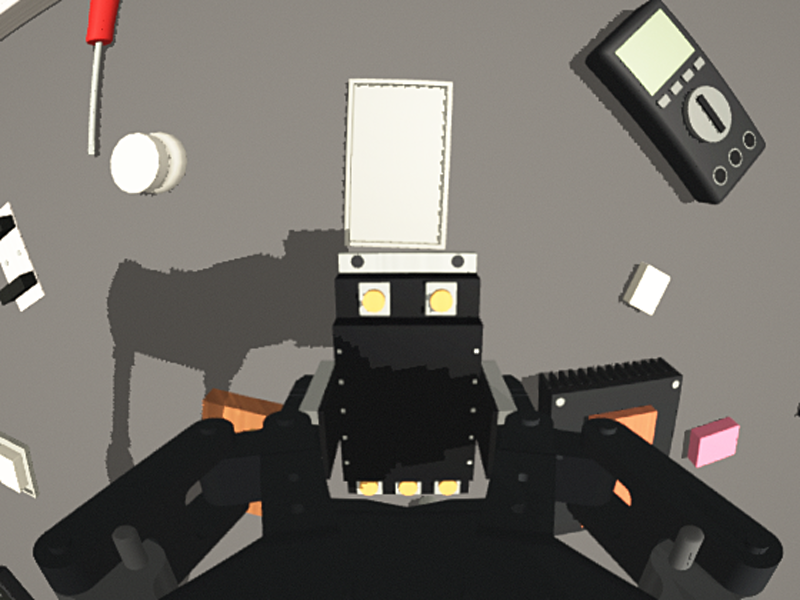

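```bash
python3 - <<'E'
from lib import *
import pickle; w=pickle.load(open("w8.pkl","rb"))
f=lambda L:[(u*.7,v*.7) for u,v in L]
pose(w,f([(349,78),(453,82),(446,250),(346,246)]),.009)
t=.1956-.0066
a=w.at(408.5*.7,253*.7,t+.004); print("module front mid",a, "->centre", a[:2]-.046*np.array([np.cos(np.radians(-11)),np.sin(np.radians(-11))]))
go(0,0)
E
```

```text
ctr [ 0.6503 -0.1897] sides [0.0728 0.121  0.072  0.1212] yaw deg [-103.7  167.    76.5  -12.6]
module front mid [ 0.6168034  -0.19007609  0.193     ] ->centre [ 0.57164855 -0.18129887]
t 21.63 pos [ 0.5731 -0.1818  0.1959] heading -101.07 tilt [-0.08  0.01] shift [-0.5974 -0.0684  0.0008] rz None j [-0.42  0.34  1.5  -0.    1.3   1.34] w 0.043 F [ 0.   0.7 -2.3] grip 36.7
```

```bash
python3 -m pendant '[{"dx":0,"dy":0,"dz":0,"rx":0,"ry":0,"rz":2,"hand":0.03},{"dx":0.026,"dy":-0.0033,"dz":0,"rx":0,"ry":0,"rz":0,"hand":0.03},{"dx":0.026,"dy":-0.0033,"dz":0,"rx":0,"ry":0,"rz":0,"hand":0.03},{"dx":0.026,"dy":-0.0033,"dz":0,"rx":0,"ry":0,"rz":0,"hand":0.03},{"dx":0,"dy":0,"dz":0.04,"rx":0,"ry":0,"rz":0,"hand":0.03},{"dx":0,"dy":0,"dz":0.04,"rx":0,"ry":0,"rz":0,"hand":0.03},{"dx":0,"dy":0,"dz":0.04,"rx":0,"ry":0,"rz":0,"hand":0.03},{"dx":0,"dy":0,"dz":0.02,"rx":0,"ry":0,"rz":0,"hand":0.03},{"dx":0,"dy":0,"dz":0,"rx":0,"ry":0,"rz":0,"hand":0.03},{"dx":0,"dy":0,"dz":0,"rx":0,"ry":0,"rz":0,"hand":0.03},{"dx":0,"dy":0,"dz":0,"rx":0,"ry":0,"rz":0,"hand":0.03}]'; python3 - <<'E'
from lib import *
go(.651,-.190,.0115,-103)
E
```

```text
clock: 22.55
position: [0.6538, -0.1904, 0.0585]
ee_rot: [0.001, 0.994, -0.114, 0.002]
contact_force: [-0.0, -1.0, -1.6]
width: 0.0429
gripper_force: 36.7
t 22.55 pos [ 0.6538 -0.1904  0.0585] heading -103.06 tilt [ 0.2  -0.08] shift [-0.003   0.0002  0.0469] rz -0.06 j [-0.39  0.55  1.5  -0.    1.08  1.41] w 0.0429 F [-0.  -1.  -1.6] grip 36.7
```

```bash
python3 -m pendant '[{"dx":-0.003,"dy":0,"dz":0.02,"rx":0,"ry":0,"rz":0,"hand":0.03},{"dx":0,"dy":0,"dz":0.016,"rx":0,"ry":0,"rz":0,"hand":0.03},{"dx":0,"dy":0,"dz":0.008,"rx":0,"ry":0,"rz":0,"hand":0.03},{"dx":0,"dy":0,"dz":0.002,"rx":0,"ry":0,"rz":0,"hand":0.03},{"dx":0,"dy":0,"dz":0,"rx":0,"ry":0,"rz":0,"hand":0.03},{"dx":0,"dy":0,"dz":0,"rx":0,"ry":0,"rz":0,"hand":0.03},{"dx":0,"dy":0,"dz":0,"rx":0,"ry":0,"rz":0,"hand":0.03}]';python3 -m pendant '[{"dx":0,"dy":0,"dz":0.001,"rx":0,"ry":0,"rz":0,"hand":0.03},{"dx":0,"dy":0,"dz":0,"rx":0,"ry":0,"rz":0,"hand":0.03},{"dx":0,"dy":0,"dz":0,"rx":0,"ry":0,"rz":0,"hand":0.03}]'
```

```text
clock: 23.13
position: [0.651, -0.1889, 0.012]
ee_rot: [0.0, 0.994, -0.113, 0.001]
contact_force: [0.5, -0.0, -1.5]
width: 0.043
gripper_force: 36.7
clock: 23.38
position: [0.65, -0.1885, 0.0097]
ee_rot: [0.0, 0.994, -0.113, 0.0]
contact_force: [-0.5, -0.9, -0.7]
width: 0.0429
gripper_force: 36.9
```

```bash
python3 -m pendant '[{"dx":0,"dy":0,"dz":0.0006,"rx":0,"ry":0,"rz":0,"hand":0.03},{"dx":0,"dy":0,"dz":0,"rx":0,"ry":0,"rz":0,"hand":0.03},{"dx":0,"dy":0,"dz":0,"rx":0,"ry":0,"rz":0,"hand":0.03}]'
```

```text
clock: 23.63
position: [0.65, -0.1885, 0.0097]
ee_rot: [0.0, 0.994, -0.113, 0.0]
contact_force: [-2.7, 0.3, 5.5]
width: 0.0432
gripper_force: 37.6
```

```bash
python3 -m pendant '[{"dx":0,"dy":0,"dz":0,"rx":0,"ry":0,"rz":0,"hand":0.045},{"dx":0,"dy":0,"dz":0,"rx":0,"ry":0,"rz":0,"hand":0.05},{"dx":0,"dy":0,"dz":0,"rx":0,"ry":0,"rz":0,"hand":0.06},{"dx":0,"dy":0,"dz":0,"rx":0,"ry":0,"rz":0,"hand":0.06},{"dx":0,"dy":0,"dz":-0.01,"rx":0,"ry":0,"rz":0,"hand":0.06},{"dx":0,"dy":0,"dz":-0.03,"rx":0,"ry":0,"rz":0,"hand":0.06},{"dx":0,"dy":0,"dz":-0.04,"rx":0,"ry":0,"rz":0,"hand":0.06},{"dx":0,"dy":0,"dz":-0.04,"rx":0,"ry":0,"rz":-2,"hand":0.06},{"dx":0,"dy":0,"dz":-0.04,"rx":0,"ry":0,"rz":-3,"hand":0.06},{"dx":-0.02,"dy":0,"dz":-0.03,"rx":0,"ry":0,"rz":-3,"hand":0.06},{"dx":0,"dy":0,"dz":0,"rx":0,"ry":0,"rz":0,"hand":0.06},{"dx":0,"dy":0,"dz":0,"rx":0,"ry":0,"rz":0,"hand":0.06}]'; python3 - <<'E'
from lib import *
go(.31,-.315,.2,-94.9)
w=Cam("wrist","m8.png")
f=w.im["frame"].astype(int); p=w.px([.65,-.19,.015]).astype(int); print(p)
g=f[max(p[1]-110,0):p[1]+110,p[0]-110:p[0]+110]; m=(g.sum(2)<110).astype(np.uint8)
n,l,s,c=cv2.connectedComponentsWithStats(m); i=l[min(110,p[1]),110]; print(s[i])
E
```

```text
clock: 24.63
position: [0.6306, -0.186, 0.2024]
ee_rot: [0.001, 0.999, -0.044, 0.003]
contact_force: [0.2, 0.3, -1.0]
width: 0.0599
gripper_force: 0.0
t 24.63 pos [ 0.6306 -0.186   0.2024] heading -95.03 tilt [ 0.32 -0.13] shift [-0.3081  0.1566  0.0009] rz -0.13 j [-0.39  0.41  1.37  0.    1.35  1.27] w 0.0599 F [ 0.2  0.3 -1. ] grip 0.0
[287 172]
[    0     0   220   220 47168]
```

```bash
python3 -m pendant '[{"dx":-0.0342,"dy":0.0174,"dz":0,"rx":0,"ry":0,"rz":0,"hand":0.075},{"dx":-0.0342,"dy":0.0174,"dz":0,"rx":0,"ry":0,"rz":0,"hand":0.075},{"dx":-0.0342,"dy":0.0174,"dz":0,"rx":0,"ry":0,"rz":0,"hand":0.075},{"dx":-0.0342,"dy":0.0174,"dz":0,"rx":0,"ry":0,"rz":0,"hand":0.075},{"dx":-0.0342,"dy":0.0174,"dz":0,"rx":0,"ry":0,"rz":0,"hand":0.075},{"dx":-0.0342,"dy":0.0174,"dz":0,"rx":0,"ry":0,"rz":0,"hand":0.075},{"dx":-0.0342,"dy":0.0174,"dz":0,"rx":0,"ry":0,"rz":0,"hand":0.075},{"dx":-0.0342,"dy":0.0174,"dz":0,"rx":0,"ry":0,"rz":0,"hand":0.075},{"dx":-0.0342,"dy":0.0174,"dz":0,"rx":0,"ry":0,"rz":0,"hand":0.075},{"dx":0,"dy":0,"dz":0,"rx":0,"ry":0,"rz":0,"hand":0.075},{"dx":0,"dy":0,"dz":0,"rx":0,"ry":0,"rz":0,"hand":0.075},{"dx":0,"dy":0,"dz":0,"rx":0,"ry":0,"rz":0,"hand":0.075}]'; python3 - <<'E'
from lib import *
w=Cam("wrist"); f=w.im["frame"].astype(int)
m=((f[...,0]-f[...,2]>40)&(f[...,0]>70)).astype(np.uint8)
p=w.px([.386,-.321,.052]).astype(int); n,l,s,c=cv2.connectedComponentsWithStats(m)
i=l[p[1],p[0]]; print(p,i,s[i],s[1:][s[1:,4]>100])
k,_=cv2.findContours((l==i).astype(np.uint8),0,1); k=max(k,key=cv2.contourArea)
q=np.array([w.at(u,v,.052)[:2] for u,v in k[:,0]]).astype(np.float32)*1000
print(cv2.minAreaRect(q)); go(.386,-.321,.041,-94.9)
cv2.imwrite("pics/w9.png",w.im["frame"][:,:,::-1])
E
```

```text
clock: 25.68
position: [0.3098, -0.3145, 0.1977]
ee_rot: [-0.001, 0.999, -0.044, -0.0]
contact_force: [-0.5, 0.8, 0.6]
width: 0.0751
gripper_force: 0.0
[285 114] 2 [ 253   54   66  123 7898] [[ 546   36   13  111  562]
 [ 253   54   66  123 7898]
 [   0   68   62   97 4362]
 [ 384  126   50   36  368]
 [ 119  359   42   43  973]]
((385.92999267578125, -320.84521484375), (56.94466018676758, 110.08157348632812), 84.8743896484375)
t 25.73 pos [ 0.3103 -0.3144  0.1979] heading -94.99 tilt [-0.01  0.1 ] shift [0.076  0.0003 0.1568] rz -0.09 j [-0.95  0.1   1.82  0.    1.22  0.71] w 0.075 F [-0.  -0.1 -0.9] grip 0.0
```

```bash
python3 -m pendant '[{"dx":0.038,"dy":0,"dz":0,"rx":0,"ry":0,"rz":0,"hand":0.07},{"dx":0.038,"dy":0,"dz":0,"rx":0,"ry":0,"rz":0,"hand":0.07},{"dx":0,"dy":0,"dz":0.04,"rx":0,"ry":0,"rz":0,"hand":0.07},{"dx":0,"dy":0,"dz":0.04,"rx":0,"ry":0,"rz":0,"hand":0.07},{"dx":0,"dy":0,"dz":0.03,"rx":0,"ry":0,"rz":0,"hand":0.07},{"dx":0,"dy":0,"dz":0.02,"rx":0,"ry":0,"rz":0,"hand":0.07},{"dx":0,"dy":0,"dz":0,"rx":0,"ry":0,"rz":0,"hand":0.07},{"dx":0,"dy":0,"dz":0,"rx":0,"ry":0,"rz":0,"hand":0.07},{"dx":0,"dy":0,"dz":0,"rx":0,"ry":0,"rz":0,"hand":0.07}]'; python3 - <<'E'
from lib import *
go(.386,-.321,.0405,-95.1)
E
```

```text
clock: 26.48
position: [0.387, -0.3217, 0.0696]
ee_rot: [0.001, 0.999, -0.043, 0.001]
contact_force: [-0.4, -0.2, 0.3]
width: 0.0699
gripper_force: 0.0
t 26.48 pos [ 0.387  -0.3217  0.0696] heading -94.91 tilt [ 0.08 -0.07] shift [-0.0011 -0.0007  0.0291] rz 0.19 j [-0.83  0.32  1.9   0.    0.93  0.82] w 0.0699 F [-0.4 -0.2  0.3] grip 0.0
```

```bash
python3 -m pendant '[{"dx":-0.001,"dy":-0.0007,"dz":0.015,"rx":0,"ry":0,"rz":0,"hand":0.07},{"dx":0,"dy":0,"dz":0.009,"rx":0,"ry":0,"rz":0,"hand":0.07},{"dx":0,"dy":0,"dz":0.005,"rx":0,"ry":0,"rz":0,"hand":0.07},{"dx":0,"dy":0,"dz":0,"rx":0,"ry":0,"rz":0,"hand":0.07},{"dx":0,"dy":0,"dz":0,"rx":0,"ry":0,"rz":0,"hand":0.07},{"dx":0,"dy":0,"dz":0,"rx":0,"ry":0,"rz":0,"hand":0.07}]'; python3 -m pendant '[{"dx":0,"dy":0,"dz":0,"rx":0,"ry":0,"rz":0,"hand":0.06},{"dx":0,"dy":0,"dz":0,"rx":0,"ry":0,"rz":0,"hand":0.055},{"dx":0,"dy":0,"dz":0,"rx":0,"ry":0,"rz":0,"hand":0.045},{"dx":0,"dy":0,"dz":0,"rx":0,"ry":0,"rz":0,"hand":0.04},{"dx":0,"dy":0,"dz":0,"rx":0,"ry":0,"rz":0,"hand":0.04},{"dx":0,"dy":0,"dz":0,"rx":0,"ry":0,"rz":0,"hand":0.04}]' 70
```

```text
clock: 26.98
position: [0.3849, -0.3211, 0.0404]
ee_rot: [0.0, 0.999, -0.044, 0.001]
contact_force: [0.5, 0.7, 0.0]
width: 0.0699
gripper_force: 0.0
clock: 27.48
position: [0.3848, -0.3212, 0.0409]
ee_rot: [0.001, 0.999, -0.044, 0.001]
contact_force: [-1.4, -0.1, 7.5]
width: 0.0538
gripper_force: 72.8
```

```bash
python3 -m pendant '[{"dx":0,"dy":0,"dz":-0.003,"rx":0,"ry":0,"rz":0,"hand":0.04},{"dx":0,"dy":0,"dz":-0.006,"rx":0,"ry":0,"rz":0,"hand":0.04},{"dx":0,"dy":0,"dz":-0.01,"rx":0,"ry":0,"rz":0,"hand":0.04},{"dx":0,"dy":0,"dz":-0.01,"rx":0,"ry":0,"rz":0,"hand":0.04},{"dx":0,"dy":0,"dz":0,"rx":0,"ry":0,"rz":0,"hand":0.04},{"dx":0,"dy":0,"dz":0,"rx":0,"ry":0,"rz":0,"hand":0.04},{"dx":0,"dy":0,"dz":0,"rx":0,"ry":0,"rz":0,"hand":0.04}]';  python3 -m pendant '[{"dx":0,"dy":0,"dz":-0.02,"rx":0,"ry":0,"rz":0,"hand":0.04},{"dx":0,"dy":0,"dz":-0.03,"rx":0,"ry":0,"rz":0,"hand":0.04},{"dx":0,"dy":0,"dz":-0.03,"rx":0,"ry":0,"rz":0,"hand":0.04},{"dx":0,"dy":0,"dz":-0.03,"rx":0,"ry":0,"rz":0,"hand":0.04},{"dx":0,"dy":0,"dz":-0.02,"rx":0,"ry":0,"rz":0,"hand":0.04},{"dx":0,"dy":0,"dz":0,"rx":0,"ry":0,"rz":0,"hand":0.04},{"dx":0,"dy":0,"dz":0,"rx":0,"ry":0,"rz":0,"hand":0.04}]'; python3 - <<'E'
from lib import *
go(.56,.17,.2,-78)
E
```

```text
clock: 28.07
position: [0.3839, -0.32, 0.068]
ee_rot: [-0.001, 0.999, -0.044, -0.001]
contact_force: [-0.8, 0.1, -7.3]
width: 0.0537
gripper_force: 75.5
clock: 28.65
position: [0.3844, -0.3206, 0.1984]
ee_rot: [0.0, 0.999, -0.044, 0.0]
contact_force: [0.0, 0.7, -8.1]
width: 0.0537
gripper_force: 78.0
t 28.65 pos [ 0.3844 -0.3206  0.1984] heading -95.0 tilt [ 0.02 -0.02] shift [ 0.1322 -0.504  -0.0017] rz -17.0 j [-0.83  0.19  1.71  0.    1.24  0.82] w 0.0537 F [ 0.   0.7 -8.1] grip 78.0
```

```bash
python3 -m pendant '[{"dx":0.0107,"dy":-0.0362,"dz":0,"rx":0,"ry":0,"rz":0,"hand":0.04},{"dx":0.0107,"dy":-0.0362,"dz":0,"rx":0,"ry":0,"rz":0,"hand":0.04},{"dx":0.0107,"dy":-0.0362,"dz":0,"rx":0,"ry":0,"rz":0,"hand":0.04},{"dx":0.0107,"dy":-0.0362,"dz":0,"rx":0,"ry":0,"rz":0,"hand":0.04},{"dx":0.0107,"dy":-0.0362,"dz":0,"rx":0,"ry":0,"rz":0,"hand":0.04},{"dx":0.0107,"dy":-0.0362,"dz":0,"rx":0,"ry":0,"rz":0,"hand":0.04},{"dx":0.0107,"dy":-0.0362,"dz":0,"rx":0,"ry":0,"rz":0,"hand":0.04},{"dx":0.0107,"dy":-0.0362,"dz":0,"rx":0,"ry":0,"rz":0,"hand":0.04},{"dx":0.0107,"dy":-0.0362,"dz":0,"rx":0,"ry":0,"rz":0,"hand":0.04},{"dx":0.0107,"dy":-0.0362,"dz":0,"rx":0,"ry":0,"rz":0,"hand":0.04},{"dx":0.0107,"dy":-0.0362,"dz":0,"rx":0,"ry":0,"rz":0,"hand":0.04},{"dx":0.0107,"dy":-0.0362,"dz":0,"rx":0,"ry":0,"rz":0,"hand":0.04}]'>/dev/null; python3 -m pendant '[{"dx":0.0107,"dy":-0.0362,"dz":0,"rx":0,"ry":0,"rz":0,"hand":0.04},{"dx":0.0107,"dy":-0.0362,"dz":0,"rx":0,"ry":0,"rz":0,"hand":0.04},{"dx":0,"dy":0,"dz":0,"rx":0,"ry":0,"rz":-3.4,"hand":0.04},{"dx":0,"dy":0,"dz":0,"rx":0,"ry":0,"rz":-3.4,"hand":0.04},{"dx":0,"dy":0,"dz":0,"rx":0,"ry":0,"rz":-3.4,"hand":0.04},{"dx":0,"dy":0,"dz":0,"rx":0,"ry":0,"rz":-3.4,"hand":0.04},{"dx":0,"dy":0,"dz":0,"rx":0,"ry":0,"rz":-3.4,"hand":0.04},{"dx":0,"dy":0,"dz":0,"rx":0,"ry":0,"rz":0,"hand":0.04},{"dx":0,"dy":0,"dz":0,"rx":0,"ry":0,"rz":0,"hand":0.04},{"dx":0,"dy":0,"dz":0,"rx":0,"ry":0,"rz":0,"hand":0.04}]'; python3 - <<'E'
from lib import *
import pickle
go(.666,.189,None,-78)
w=Cam("wrist"); pickle.dump(w,open("w10.pkl","wb"))
cv2.imwrite("pics/w10.png",cv2.resize(w.im["frame"][0:300,80:480,::-1],(800,600),interpolation=cv2.INTER_CUBIC))
E
```

```text
clock: 30.48
position: [0.5769, 0.171, 0.1967]
ee_rot: [0.0, 0.995, 0.104, -0.002]
contact_force: [0.2, 0.1, -7.1]
width: 0.0532
gripper_force: 78.4
t 30.48 pos [0.5769 0.171  0.1967] heading -78.08 tilt [-0.2  -0.04] shift [ 0.0909  0.0008 -0.0003] rz -0.08 j [ 0.17  0.34  1.5  -0.    1.31  1.54] w 0.0532 F [ 0.2  0.1 -7.1] grip 78.4
```

View pics/w10.png

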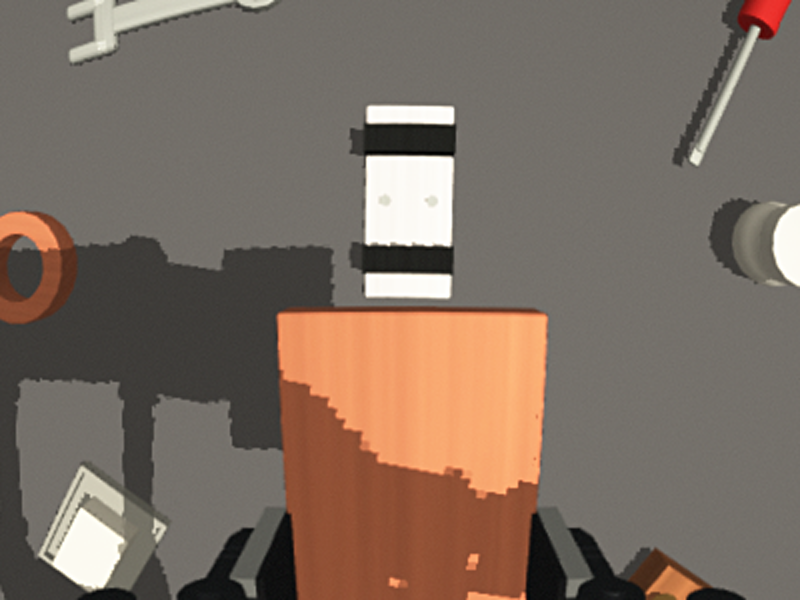

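```bash
python3 - <<'E'
from lib import *
import pickle; w=pickle.load(open("w10.pkl","rb"))
f=lambda L:[(80+u/2,v/2) for u,v in L]
pose(w,f([(367,105),(454,106),(451,298),(364,297)]),.004)
pose(w,f([(366,124),(455,124),(455,155),(366,155)]),.024)
pose(w,f([(365,246),(453,246),(453,273),(365,272)]),.024)
pose(w,f([(278,314),(547,313),(527,590),(298,590)]),.1967+.0111)
a,b=[w.at(*q,.2078)[:2] for q in f([(278,314),(547,313)])]; e=b-a; print(np.hypot(*e),np.degrees(np.arctan2(e[1],e[0])),(a+b)/2)
n=np.array([e[1],-e[0]]); n/=np.hypot(*n); n=n if n[0]<0 else -n; print("plate ctr",(a+b)/2+.055*n)
E
```

```text
ctr [0.6667 0.1909] sides [0.0442 0.1003 0.0448 0.1003] yaw deg [ -78.8 -168.8  101.2   10.8]
ctr [0.695  0.1961] sides [0.0424 0.0155 0.0424 0.0155] yaw deg [ -78.1 -168.2  101.9   11.9]
ctr [0.6375 0.1847] sides [0.0422 0.0131 0.0424 0.0126] yaw deg [ -78.1 -167.7  101.2   11.5]
ctr [0.6002 0.1755] sides [0.0553 0.0643 0.0539 0.0641] yaw deg [ -77.9 -168.7  101.9   12.6]
0.05528192865712589 -77.86767336788135 [0.63156751 0.18216522]
plate ctr [0.57779595 0.17060586]
```

```bash
python3 -m pendant '[{"dx":0,"dy":0,"dz":0,"rx":0,"ry":0,"rz":0.5,"hand":0.04},{"dx":0.03,"dy":-0.0006,"dz":0,"rx":0,"ry":0,"rz":0,"hand":0.04},{"dx":0.03,"dy":-0.0006,"dz":0,"rx":0,"ry":0,"rz":0,"hand":0.04},{"dx":0.03,"dy":-0.0006,"dz":0,"rx":0,"ry":0,"rz":0,"hand":0.04},{"dx":0,"dy":0,"dz":0.04,"rx":0,"ry":0,"rz":0,"hand":0.04},{"dx":0,"dy":0,"dz":0.04,"rx":0,"ry":0,"rz":0,"hand":0.04},{"dx":0,"dy":0,"dz":0.03,"rx":0,"ry":0,"rz":0,"hand":0.04},{"dx":0,"dy":0,"dz":0.02,"rx":0,"ry":0,"rz":0,"hand":0.04},{"dx":0,"dy":0,"dz":0,"rx":0,"ry":0,"rz":0,"hand":0.04},{"dx":0,"dy":0,"dz":0,"rx":0,"ry":0,"rz":0,"hand":0.04},{"dx":0,"dy":0,"dz":0,"rx":0,"ry":0,"rz":0,"hand":0.04}]'; python3 - <<'E'
from lib import *
go(.6658,.191,.027,-78.5)
E
```

```text
clock: 31.45
position: [0.6674, 0.1912, 0.0705]
ee_rot: [-0.0, 0.995, 0.1, 0.002]
contact_force: [0.3, -0.3, -6.5]
width: 0.0536
gripper_force: 78.4
t 31.45 pos [0.6674 0.1912 0.0705] heading -78.52 tilt [0.22 0.04] shift [-0.0018 -0.0002  0.0435] rz -0.02 j [ 0.18  0.56  1.45 -0.    1.12  1.55] w 0.0536 F [ 0.3 -0.3 -6.5] grip 78.4
```

```bash
python3 -m pendant '[{"dx":-0.001,"dy":0,"dz":0.02,"rx":0,"ry":0,"rz":0,"hand":0.04},{"dx":0,"dy":0,"dz":0.014,"rx":0,"ry":0,"rz":0,"hand":0.04},{"dx":0,"dy":0,"dz":0.006,"rx":0,"ry":0,"rz":0,"hand":0.04},{"dx":0,"dy":0,"dz":0.0025,"rx":0,"ry":0,"rz":0,"hand":0.04},{"dx":0,"dy":0,"dz":0,"rx":0,"ry":0,"rz":0,"hand":0.04},{"dx":0,"dy":0,"dz":0,"rx":0,"ry":0,"rz":0,"hand":0.04},{"dx":0,"dy":0,"dz":0,"rx":0,"ry":0,"rz":0,"hand":0.04}]';python3 -c "
from lib import *; go(.6658,.191,.0247,-78.5)"
```

```text
clock: 32.03
position: [0.666, 0.1909, 0.0279]
ee_rot: [-0.0, 0.995, 0.1, 0.002]
contact_force: [0.2, 0.1, -6.9]
width: 0.0536
gripper_force: 78.4
t 32.03 pos [0.666  0.1909 0.0279] heading -78.5 tilt [0.18 0.03] shift [-0.0002 -0.0001  0.0032] rz -0.0 j [ 0.18  0.6   1.5  -0.    1.04  1.55] w 0.0536 F [ 0.2  0.1 -6.9] grip 78.4
```

```bash
python3 -m pendant '[{"dx":0,"dy":0,"dz":0.001,"rx":0,"ry":0,"rz":0,"hand":0.04},{"dx":0,"dy":0,"dz":0.001,"rx":0,"ry":0,"rz":0,"hand":0.04},{"dx":0,"dy":0,"dz":0.0005,"rx":0,"ry":0,"rz":0,"hand":0.04},{"dx":0,"dy":0,"dz":0,"rx":0,"ry":0,"rz":0,"hand":0.04},{"dx":0,"dy":0,"dz":0,"rx":0,"ry":0,"rz":0,"hand":0.04}]';python3 -m pendant '[{"dx":0,"dy":0,"dz":0.0006,"rx":0,"ry":0,"rz":0,"hand":0.04},{"dx":0,"dy":0,"dz":0,"rx":0,"ry":0,"rz":0,"hand":0.04},{"dx":0,"dy":0,"dz":0,"rx":0,"ry":0,"rz":0,"hand":0.04}]'
```

```text
clock: 32.45
position: [0.6653, 0.1908, 0.0251]
ee_rot: [-0.0, 0.995, 0.1, 0.001]
contact_force: [-1.0, -0.6, 2.3]
width: 0.0536
gripper_force: 79.4
clock: 32.7
position: [0.6654, 0.1908, 0.025]
ee_rot: [-0.0, 0.995, 0.1, 0.001]
contact_force: [-3.0, 0.2, 4.8]
width: 0.0537
gripper_force: 79.9
```

```bash
python3 -m pendant '[{"dx":0,"dy":0,"dz":0,"rx":0,"ry":0,"rz":0,"hand":0.056},{"dx":0,"dy":0,"dz":0,"rx":0,"ry":0,"rz":0,"hand":0.06},{"dx":0,"dy":0,"dz":0,"rx":0,"ry":0,"rz":0,"hand":0.075},{"dx":0,"dy":0,"dz":0,"rx":0,"ry":0,"rz":0,"hand":0.08},{"dx":0,"dy":0,"dz":-0.01,"rx":0,"ry":0,"rz":0,"hand":0.08},{"dx":0,"dy":0,"dz":-0.03,"rx":0,"ry":0,"rz":0,"hand":0.08},{"dx":0,"dy":0,"dz":-0.04,"rx":0,"ry":0,"rz":0,"hand":0.08},{"dx":0,"dy":0,"dz":-0.04,"rx":0,"ry":0,"rz":0,"hand":0.08},{"dx":-0.03,"dy":0.01,"dz":-0.025,"rx":0,"ry":0,"rz":0,"hand":0.08},{"dx":-0.03,"dy":0.02,"dz":-0.02,"rx":0,"ry":0,"rz":0,"hand":0.08},{"dx":-0.03,"dy":0.02,"dz":0,"rx":0,"ry":0,"rz":0,"hand":0.08},{"dx":0,"dy":0,"dz":0,"rx":0,"ry":0,"rz":0,"hand":0.08}]';python3 -m pendant '[{"dx":-0.01,"dy":0.02,"dz":0,"rx":0,"ry":0,"rz":0,"hand":0.08},{"dx":0,"dy":0,"dz":0,"rx":0,"ry":0,"rz":0,"hand":0.08},{"dx":0,"dy":0,"dz":0,"rx":0,"ry":0,"rz":0,"hand":0.08},{"dx":0,"dy":0,"dz":0,"rx":0,"ry":0,"rz":0,"hand":0.08}]'>/dev/null; python3 - <<'E'
from lib import *
w=Cam("wrist"); f=w.im["frame"].astype(int); c=Cam("scene"); s=Cam("side")
m=((f[...,0]-f[...,2]>40)&(f[...,0]>70)).astype(np.uint8)
p=w.px([.666,.191,.036]).astype(int); n,l,st,_=cv2.connectedComponentsWithStats(m); i=l[p[1],p[0]]; print(p,i,st[i])
k,_=cv2.findContours((l==i).astype(np.uint8),0,1); k=max(k,key=cv2.contourArea)
print(cv2.minAreaRect(np.array([w.at(u,v,.036)[:2] for u,v in k[:,0]]).astype(np.float32)*1000))
g=lambda im:cv2.resize(im[:,:,::-1],(400,300),interpolation=cv2.INTER_AREA)
q=c.px([.65,-.19,.02]).astype(int); B=c.im["frame"][q[1]-45:q[1]+45,q[0]-60:q[0]+60]
q=s.px([.45,0,.02]).astype(int); A=s.im["frame"][q[1]-90:q[1]+90,q[0]-100:q[0]+140]
W=w.im["frame"][0:270,100:460]
cv2.imwrite("pics/fin.png",np.vstack([np.hstack([g(W),g(B)]),np.hstack([g(A),g(c.im["frame"])])]))
E
```

```text
clock: 33.7
position: [0.5816, 0.1202, 0.1906]
ee_rot: [0.001, 0.995, 0.099, -0.001]
contact_force: [-0.2, 0.5, -1.0]
width: 0.0802
gripper_force: 0.0
[208  90] 1 [ 180   31   62  120 7110]
((666.4669189453125, 190.66098022460938), (110.7482681274414, 58.04924392700195), 11.257147789001465)
```

View pics/fin.png

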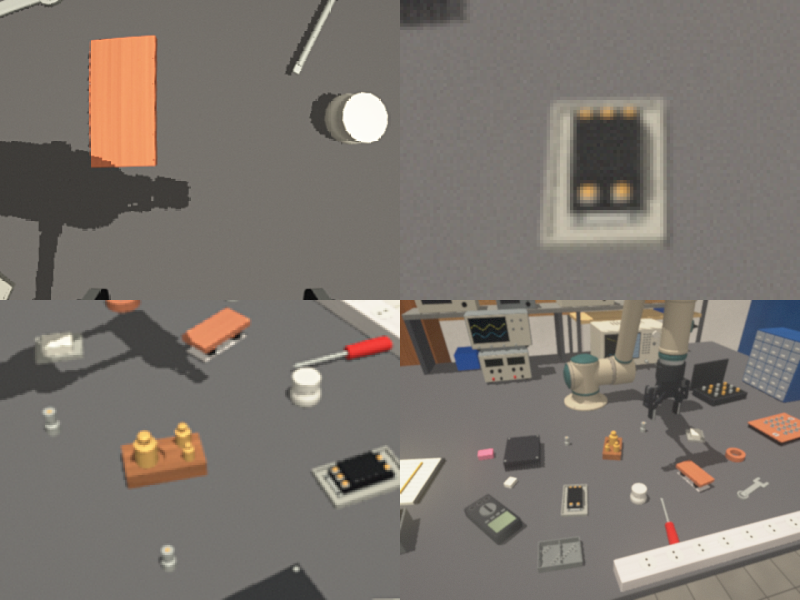

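All four parts are in place: the plate is centred on the rest within 1 mm, the module and the block lie flat in their trays, and the weight stands in the recess. The robot is clear of everything, so I'm handing in.

```bash
python3 -c "
from rig import manip; print(manip.sign_off())"
```

```text
the job is handed in; nothing more can be done
None
```

The stack is apart in the order asked and the job is handed in at about 34 s: weight in the recess, pressure block and module flat in their trays, and copper plate centred across both bars; one risk is that joint 6 read 2.705 rad against its stated 2.70 limit for a moment before I backed it off.

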